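# Stow the paint tins in the drop-front case and pin it shut

## Robot

A 6-joint arm with a two-finger parallel gripper is mounted at the origin on the work surface. World frame = base frame: x ahead of the robot, y to its left, z up, the work surface at z = 0. Lengths are in m, angles in rad, forces in N, time in s.
With the tool pointing down it reaches from about 0.425 to 0.95 m from the base axis. Payload 3.5 kg.
Tool frame: the origin (TCP) lies midway between the tips of the shut fingers; the grasp point (between the pads) lies 19 mm behind it; z points along the fingers, x is the direction in which the jaws open and shut, and the axes are right-handed (so a half turn about z gives the same grasp; the last joint's range is limited). The gripper opens to 85 mm and grips with 20 to 120 N. Pads are 22 mm wide; open, the fingers measure 114 mm over their backs; the gripper's body (76 mm by 85 mm) begins 54 mm behind the grasp point. The pads swing forward as they close: fully open they stand 13 mm farther back than shut.
Start: joints at [1.185, 0.286, 1.577, -0, 1.279, -0.15], TCP at [0.158, 0.656, 0.231] pointing down, gripper open.
Joint ranges: [-2.77, 2.77], [-0.9, 2.22], [0.21, 2.48], [-1.53, 4.67], [0.24, 2.81], [-2.84, 2.84]. Speed limits (rad/s): [2.79, 2.79, 3.14, 3.14, 3.14, 3.14].

## Interface

Orientations are given as a unit quaternion [x, y, z, w].
In Python, from plant import readout, optics, ctrl gives the robot as it stands. The module is installed in compiled form; this text tells all that it offers.
- The arm moves only by the shell command python3 -m crank 'ROWS' [OPENING] [FORCE]. ROWS is text: rows parted by semicolons, each of 6 numbers parted by spaces: the shift along the tool's x, y, z in mm, then the turn, a rotation vector about the tool's x, y, z in rad. In form: dx dy dz ax ay az; .... A call has 1 to 5 rows; each row shifts and turns the commanded pose from where the row before left it, along the tool's axes as they then stand; what a row does not reach is not made up. A row lasts 1/8 s, in which the tool goes at most 62.5 mm and 10.7 degrees, less where a joint would pass 70% of its speed; a pose out of reach is approached as far as the arm can. A call is refused whole if a number of a shift passes 62.5 or a number of a turn 0.188, either way. A call with a gripper value outside its range is refused whole. OPENING is the opening, from -1 (shut) to 1 (fully open), set as the call begins (- or left out, the last holds). The fingers move at their own pace and stop on an object; FORCE is the grip in N (left out, the last holds). Time passes only in rows, so rows that do not move let the fingers close. It gives the time, the measured TCP pose, the force and the opening at its end, in the units of the state.
- readout.get_state(): the state, without advancing time (a new reading comes with each control period).
- optics.read_camera(name): name is "side" or "top" or "wrist"; returns the picture (400x640x3 uint8, red, green, blue); there is no depth.
- optics.calibration(name): a dict with "mtx" (3x3 intrinsics, pixels), "dist_coeffs" ([k1, k2, p1, p2, k3] as OpenCV has them; the pictures are not rectified), "rvec" (rotation vector, rad) and "tvec" (3), from world to camera coordinates, as OpenCV has them; the wrist camera has in their place "tool_from_camera" (4x4, takes a point from camera to tool coordinates, whose origin is the TCP and whose axes are the tool frame's). Camera axes: x right, y down, z forward; pixel columns grow to the right and rows downward; lengths in m; the calibration is good to about 2 mm. A picture is of the moment at which its call begins: read the wrist's pose just before it. calibration takes no time and is no camera call.
- ctrl.sign_off(): hands the job in, once; it reports no verdict.
Trained networks look in the newest picture that a camera, given by its name, has taken for a name from the list of things; names that differ only in an ending like _2 or _b are one class to them, and where a whole thing is asked for, a point or a joint stands for the part that bears it (a point fixed in the world has none). Each returns a list of dicts, best first, with "p" (0 to 1); they miss things now and then, are a little off and sometimes report something else, mostly with a low value. They report only what shows in the picture. A call takes as long as a camera call. They do not tell look-alikes from the thing itself.
- optics.recognise(camera, thing): "xy" ([column, row] as shares, 0 to 1, of the picture: columns of its width, rows of its height, amid what is visible of it).
The state is a dict: "time": time; "qpos": joint angles; "dq": joint speeds; "joint_efforts": joint torques, N m; "eef_pos": TCP position; "tcp_rot": TCP orientation; "contact_force": force on the tool from outside, world axes, zero at the start; "wrist_torque": the same for the moment, N m; "opening": opening from 0.0 (shut) to 1.0 (fully open).
Only numpy, scipy, OpenCV 4.12 (cv2) and the standard library are available. Lean on these libraries where they do the work, as an engineer would, in place of code of your own. Each camera call takes 0.05 s, during which the arm holds its last target.

## Task

Put the loose paint tins away in the drop-front case: lower its front all the way, slide the tray fully out over it, and stand every tin from the bench upright in an empty cell of the tray, leaving those already there in it. Then push the tray fully in, swing the front fully shut and lock it by pushing the pin, from the outer side, through the case's eye and the door's eye until its grip comes up to the case's eye. Never have the tray out while the front is not down, leave the other things on the bench where they are, and let go of everything.

Things in the scene. Friction and masses are not known exactly. Their poses are not given: they have to be found in the camera images.
- door (a joint): bottom-hinged plywood front of the case (284 mm wide, 14 mm thick, its top edge 125 mm above the bench when shut): 0 is shut upright, 1.5 rad is lowered nearly flat towards the robot. The hinge is stiff: the door stays where it is left and takes about 2 to 5 N at its handle.
- door_hinge (a point): middle of the door's hinge line, 22 mm above the bench, fixed to the case, 7 mm behind its front; it runs along this point's y axis, x points into the case (away from the robot), z up. The case's side walls are 127 mm high, 320 mm apart outside; its roof's top is 121 mm above the bench and its roof's front edge 55 mm behind the front.
- door_handle (a point): centre of the door's handle, a steel bar 36 mm long and 18 mm thick, lying along the hinge direction (y) 32 mm above the middle of the door's top edge on a 14 mm wide stalk, 135 mm from the hinge line; it turns with the door. Its two flat ends are free to be pinched from above, so that it pivots between the fingers as the door swings.
- tray (a joint): sliding tray in the case: 0 is fully in, 0.18 m is fully out towards the robot; takes 2 to 3 N and stays where it is left. It has to pass over the lowered door, 38 mm above the bench.
- tray_floor (a point): centre of the tray's floor (top side), 43 mm above the bench; moves with the tray, axes as at the hinge, x into the case, y along the hinge. Its six square cells (68 mm inside, two rows of three) have their centres at x = -36 and +36 mm, y = -72, 0 and +72 mm from this point; the walls between and around them stand 22 mm above the floor.
- tray_tab (a point): centre of the upper, free part of the tray's wooden pull tab, an upright board 10 mm thick (x), 34 mm wide (y), on the outside of the tray's front; its top is 12 mm above this point and 103 mm above the bench.
- case_eye (a point): centre of the hole in the steel eye fixed on top of the case's side wall at the +y end of the front, 142 mm above the bench; the hole, 15 mm in diameter in an 8 mm thick, 30 mm square plate, runs along this point's y axis; +y is outwards, the side from which the pin comes.
- door_eye (a point): centre of the like eye (same plate and hole) on the door's top edge; with the door shut it is in line with the case's eye, 40 mm from it towards -y. Turns with the door.
- pin_grip (a point): centre of the black grip of the locking pin: a bar 16 mm wide (x), 40 mm long (y), 12 mm high (z). From its -y end runs a steel rod, 10 mm thick, 80 mm long, with a round end, on the grip's centre line. 0.06 kg; lies on the bench, heavier on the rod's side.
- pin_tip (a point): round end of the pin's rod, 100 mm from the grip's centre along the pin's own -y axis.
- tin1_mid (a point): round plain metal tin, 44 mm across, 50 mm high, about 0.11 kg, standing upright on the bench at the start, to be put away; this point is its centre, half-way up, z along its axis. May be absent.
- tin2_mid (a point): round plain metal tin, 44 mm across, 50 mm high, about 0.11 kg, standing upright on the bench at the start, to be put away; this point is its centre, half-way up, z along its axis. May be absent.
- tin3_mid (a point): round plain metal tin, 44 mm across, 50 mm high, about 0.11 kg, standing upright on the bench at the start, to be put away; this point is its centre, half-way up, z along its axis. May be absent.
- tin4_mid (a point): round plain metal tin, 44 mm across, 50 mm high, about 0.11 kg, standing upright on the bench at the start, to be put away; this point is its centre, half-way up, z along its axis. May be absent.
- old1_mid (a point): round plain metal tin, 44 mm across, 50 mm high, about 0.11 kg, standing upright in a cell of the tray from the start; this point is its centre, half-way up, z along its axis. May be absent.
- old2_mid (a point): round plain metal tin, 44 mm across, 50 mm high, about 0.11 kg, standing upright in a cell of the tray from the start; this point is its centre, half-way up, z along its axis. May be absent.
- old3_mid (a point): round plain metal tin, 44 mm across, 50 mm high, about 0.11 kg, standing upright in a cell of the tray from the start; this point is its centre, half-way up, z along its axis. May be absent.
- tape_roll: roll of paper tape, 90 mm across, 24 mm high; a bystander, not to be disturbed; origin at its underside.
- screwdriver: screwdriver lying on the bench; a bystander, not to be disturbed; origin at its underside.
- offcut: wood offcut, 110 x 50 x 22 mm; a bystander, not to be disturbed; origin at its underside.
- measure: grey tape measure case, 60 x 62 x 30 mm; a bystander, not to be disturbed; origin at its underside.
- pin: the locking pin as a whole; origin on the underside where grip and rod meet, axes as at pin_grip
Mind the look-alikes: they are no part of the job. What is shaped like the part that bears tin2_mid but orange or yellow is not meant.

How it is judged:
On the way, in this order (a step that is already met when the one before it is completed fails the run):
1. the front is lowered, with the tray still in (value of joint door above 1.35 rad and value of joint tray below 0.05 m), for 0.2 s.
2. the tray is slid out over the lowered front (value of joint tray above 0.15 m and value of joint door above 1.2 rad), for 0.2 s.
3. every tin stands upright in the drawn-out tray (value of joint tray above 0.1 m and x of tin1_mid in the frame of tray_floor between -0.07 and 0.07 m and y of tin1_mid in the frame of tray_floor between -0.106 and 0.106 m and z of tin1_mid in the frame of tray_floor between 0.015 and 0.032 m and angle between each of tin1_mid, tin2_mid, tin3_mid, tin4_mid, old1_mid, old2_mid, old3_mid's own z axis and vertical below 0.2 rad and x of tin2_mid in the frame of tray_floor between -0.07 and 0.07 m and y of tin2_mid in the frame of tray_floor between -0.106 and 0.106 m and z of tin2_mid in the frame of tray_floor between 0.015 and 0.032 m and x of tin3_mid in the frame of tray_floor between -0.07 and 0.07 m and y of tin3_mid in the frame of tray_floor between -0.106 and 0.106 m and z of tin3_mid in the frame of tray_floor between 0.015 and 0.032 m and x of tin4_mid in the frame of tray_floor between -0.07 and 0.07 m and y of tin4_mid in the frame of tray_floor between -0.106 and 0.106 m and z of tin4_mid in the frame of tray_floor between 0.015 and 0.032 m and x of old1_mid in the frame of tray_floor between -0.07 and 0.07 m and y of old1_mid in the frame of tray_floor between -0.106 and 0.106 m and z of old1_mid in the frame of tray_floor between 0.015 and 0.032 m and x of old2_mid in the frame of tray_floor between -0.07 and 0.07 m and y of old2_mid in the frame of tray_floor between -0.106 and 0.106 m and z of old2_mid in the frame of tray_floor between 0.015 and 0.032 m and x of old3_mid in the frame of tray_floor between -0.07 and 0.07 m and y of old3_mid in the frame of tray_floor between -0.106 and 0.106 m and z of old3_mid in the frame of tray_floor between 0.015 and 0.032 m), for 0.2 s.
4. the tray is pushed fully in with all the tins standing in it (value of joint tray below 0.015 m and value of joint door above 1.2 rad and x of tin1_mid in the frame of tray_floor between -0.07 and 0.07 m and y of tin1_mid in the frame of tray_floor between -0.106 and 0.106 m and z of tin1_mid in the frame of tray_floor between 0.015 and 0.032 m and angle between each of tin1_mid, tin2_mid, tin3_mid, tin4_mid, old1_mid, old2_mid, old3_mid's own z axis and vertical below 0.2 rad and x of tin2_mid in the frame of tray_floor between -0.07 and 0.07 m and y of tin2_mid in the frame of tray_floor between -0.106 and 0.106 m and z of tin2_mid in the frame of tray_floor between 0.015 and 0.032 m and x of tin3_mid in the frame of tray_floor between -0.07 and 0.07 m and y of tin3_mid in the frame of tray_floor between -0.106 and 0.106 m and z of tin3_mid in the frame of tray_floor between 0.015 and 0.032 m and x of tin4_mid in the frame of tray_floor between -0.07 and 0.07 m and y of tin4_mid in the frame of tray_floor between -0.106 and 0.106 m and z of tin4_mid in the frame of tray_floor between 0.015 and 0.032 m and x of old1_mid in the frame of tray_floor between -0.07 and 0.07 m and y of old1_mid in the frame of tray_floor between -0.106 and 0.106 m and z of old1_mid in the frame of tray_floor between 0.015 and 0.032 m and x of old2_mid in the frame of tray_floor between -0.07 and 0.07 m and y of old2_mid in the frame of tray_floor between -0.106 and 0.106 m and z of old2_mid in the frame of tray_floor between 0.015 and 0.032 m and x of old3_mid in the frame of tray_floor between -0.07 and 0.07 m and y of old3_mid in the frame of tray_floor between -0.106 and 0.106 m and z of old3_mid in the frame of tray_floor between 0.015 and 0.032 m), for 0.2 s.
5. the front is swung fully shut (value of joint tray below 0.015 m and value of joint door below 0.05 rad), for 0.2 s.
6. the pin is through both eyes (all of step 5 and x of pin_tip in the frame of door_eye between -0.012 and 0.012 m and z of pin_tip in the frame of door_eye between -0.012 and 0.012 m and x of pin_grip in the frame of case_eye between -0.012 and 0.012 m and z of pin_grip in the frame of case_eye between -0.012 and 0.012 m and y of pin_tip in the frame of door_eye below -0.018 m and y of pin_grip in the frame of case_eye above 0.005 m), for 0.2 s.
At the end, for the whole second after the job is handed in: Tray in (within 15 mm), front shut (within 0.05 rad), every tin upright (0.2 rad) on the tray floor in a cell; the pin, released and at rest, runs through the case's eye and the door's eye from the outer side, its tip at least 18 mm past the middle of the door's eye (36 mm when home) (all of step 6 and x of tin1_mid in the frame of tray_floor between -0.07 and 0.07 m and y of tin1_mid in the frame of tray_floor between -0.106 and 0.106 m and z of tin1_mid in the frame of tray_floor between 0.015 and 0.032 m and angle between each of tin1_mid, tin2_mid, tin3_mid, tin4_mid, old1_mid, old2_mid, old3_mid's own z axis and vertical below 0.2 rad and x of tin2_mid in the frame of tray_floor between -0.07 and 0.07 m and y of tin2_mid in the frame of tray_floor between -0.106 and 0.106 m and z of tin2_mid in the frame of tray_floor between 0.015 and 0.032 m and x of tin3_mid in the frame of tray_floor between -0.07 and 0.07 m and y of tin3_mid in the frame of tray_floor between -0.106 and 0.106 m and z of tin3_mid in the frame of tray_floor between 0.015 and 0.032 m and x of tin4_mid in the frame of tray_floor between -0.07 and 0.07 m and y of tin4_mid in the frame of tray_floor between -0.106 and 0.106 m and z of tin4_mid in the frame of tray_floor between 0.015 and 0.032 m and x of old1_mid in the frame of tray_floor between -0.07 and 0.07 m and y of old1_mid in the frame of tray_floor between -0.106 and 0.106 m and z of old1_mid in the frame of tray_floor between 0.015 and 0.032 m and x of old2_mid in the frame of tray_floor between -0.07 and 0.07 m and y of old2_mid in the frame of tray_floor between -0.106 and 0.106 m and z of old2_mid in the frame of tray_floor between 0.015 and 0.032 m and x of old3_mid in the frame of tray_floor between -0.07 and 0.07 m and y of old3_mid in the frame of tray_floor between -0.106 and 0.106 m and z of old3_mid in the frame of tray_floor between 0.015 and 0.032 m and linear speed of pin below 0.02 m/s); the robot touches nothing.
It fails at once if the tray is out by more than 30 mm while the front is not down (value of joint tray above 0.03 m and value of joint door below 1 rad).
It fails at once if a bystander is moved by more than 5 cm (distance of any of tape_roll, screwdriver, offcut, measure from where it was at the start of the episode above 0.05 m).
Of tin1, tin2, tin3, tin4 only 2 to 4 are there at a start; the rules pass over those that are not, and their reading is None.
Of old1, old2, old3 only 1 to 2 are there at a start; the rules pass over those that are not, and their reading is None.
At some moment in a run one of tin1, tin2, tin3, tin4 may be knocked a few centimetres aside while the robot is not near it.
It also fails if it takes over 210 s, if anything falls off the work surface, if the arm or the gripper's body presses on something with over 40 N, if the wrist force passes 120 N, or if a joint passes its speed limit or range.

## Working session

There is one attempt and no reset: what is moved stays moved. The work goes in short steps, Python scripts to look and compute and a shell command to move; the robot and the scene stay as the last step left them, time stands still between calls to the robot, and variables do not carry over. Pictures are saved under pics/ and viewed, and the job is handed in when it is done.

```bash
mkdir -p pics; ls; python3 - <<'E'
from plant import readout, optics
import cv2
s=readout.get_state(); print(s)
for n in ["side","top","wrist"]:
    im=optics.read_camera(n); cv2.imwrite(f"pics/a_{n}.png",im[:,:,::-1])
    c=optics.calibration(n); print(n,{k:__import__('numpy').round(v,4).tolist() for k,v in c.items()})
E
```

```text
pics
{'time': 0.0, 'qpos': array([ 1.18499693e+00,  2.87162943e-01,  1.57818942e+00,  5.67211892e-06,
        1.27858936e+00, -1.50012814e-01]), 'dq': array([-9.23710716e-05,  8.08046586e-04,  1.44704056e-03, -1.42466519e-04,
       -2.99767143e-04, -5.24878442e-04]), 'joint_efforts': array([ 5.00148271e-04, -4.05993104e+01, -2.92614752e+01, -1.75523628e-04,
        5.90275842e-03, -8.05053986e-06]), 'eef_pos': array([0.15741267, 0.65571068, 0.22994226]), 'tcp_rot': array([ 7.85368630e-01,  6.19027249e-01, -1.02208802e-03,  5.78685875e-04]), 'contact_force': array([ 0.5631347 , -0.29957645,  0.08069685]), 'wrist_torque': array([ 0.00881742,  0.02071477, -0.01817619]), 'opening': 1.0010253813948538}
side {'mtx': [[480.6389, 0.0, 321.814], [0.0, 480.6389, 193.9185], [0.0, 0.0, 1.0]], 'dist_coeffs': [0.0303, 0.0, 0.0, 0.0, 0.0], 'rvec': [2.3415, -0.5087, 0.177], 'tvec': [-0.5297, 0.237, 1.3142]}
top {'mtx': [[426.4144, 0.0, 320.1066], [0.0, 426.4144, 202.3253], [0.0, 0.0, 1.0]], 'dist_coeffs': [-0.0214, 0.0, 0.0, 0.0, 0.0], 'rvec': [2.1114, -2.1014, 0.23], 'tvec': [-0.0085, 0.5932, 1.4962]}
wrist {'mtx': [[348.8878, 0.0, 316.9673], [0.0, 348.8878, 200.7301], [0.0, 0.0, 1.0]], 'dist_coeffs': [-0.0193, 0.0, 0.0, 0.0, 0.0], 'tool_from_camera': [[1.0, -0.0005, -0.0001, -0.0015], [0.0005, 0.9489, 0.3157, -0.0804], [-0.0001, -0.3157, 0.9489, -0.1415], [0.0, 0.0, 0.0, 1.0]]}
```

View pics/a_side.png

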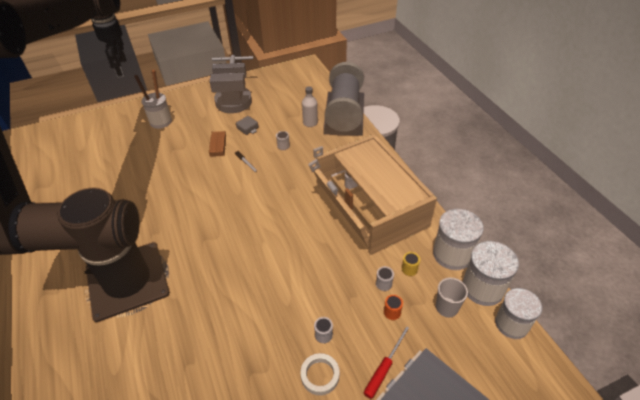

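View pics/a_top.png

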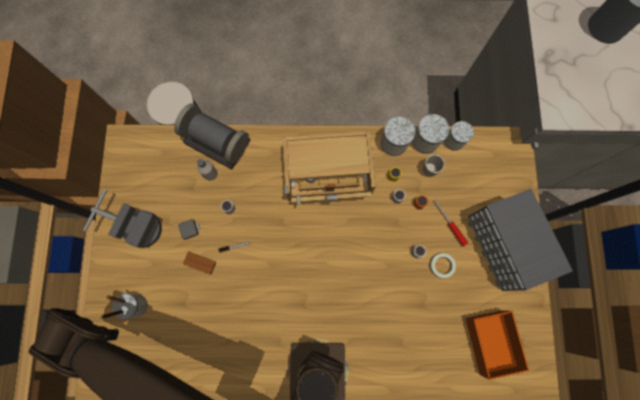

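View pics/a_wrist.png

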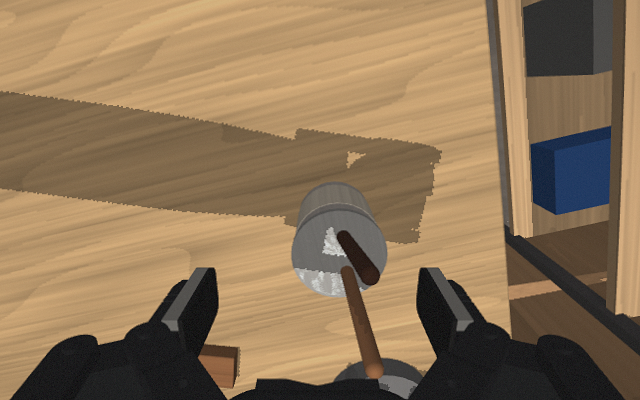

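The side view shows plain tins at (283,141), (385,278) and (323,329). The yellow tin at (411,263), the orange one at (393,307) and the big cup at (452,297) are look-alikes. The pin is the black and grey item at (246,161), the tape measure is at (247,125), and the case is around (375,190).

```bash
cat > h.py <<'E'
from plant import readout, optics
import cv2, numpy as np
from scipy.spatial.transform import Rotation as R
def st(): return readout.get_state()
def cam(n, s=None):
    c=optics.calibration(n); K=np.array(c["mtx"]);D=np.array(c["dist_coeffs"])
    if n=="wrist":
        s=s or st(); T=np.eye(4);T[:3,:3]=R.from_quat(s["tcp_rot"]).as_matrix();T[:3,3]=s["eef_pos"]
        W=T@np.array(c["tool_from_camera"]); W=np.linalg.inv(W)
        return K,D,W[:3,:3],W[:3,3]
    return K,D,cv2.Rodrigues(np.array(c["rvec"]))[0],np.array(c["tvec"]).ravel()
def ray(n,uv,s=None):
    K,D,Rm,t=cam(n,s); p=cv2.undistortPoints(np.array([[uv]],float),K,D)[0,0]
    d=Rm.T@np.array([p[0],p[1],1]); return -Rm.T@t, d/np.linalg.norm(d)
def onz(n,uv,z,s=None):
    o,d=ray(n,uv,s); return o+d*(z-o[2])/d[2]
def tri(obs):
    A=np.zeros((3,3));b=np.zeros(3);rs=[]
    for o in obs:
        c,d=ray(*o); P=np.eye(3)-np.outer(d,d);A+=P;b+=P@c;rs.append((c,d))
    x=np.linalg.solve(A,b); return x,[np.linalg.norm((np.eye(3)-np.outer(d,d))@(x-c)) for c,d in rs]
def proj(n,X,s=None):
    K,D,Rm,t=cam(n,s); return cv2.projectPoints(np.atleast_2d(np.array(X,float)),cv2.Rodrigues(Rm)[0],t,K,D)[0][:,0]
def snap(n,f=None,crop=None,scale=1):
    im=optics.read_camera(n)
    if f:
        j=im[:,:,::-1]
        if crop: j=j[crop[1]:crop[3],crop[0]:crop[2]]
        if scale!=1: j=cv2.resize(j,None,fx=scale,fy=scale,interpolation=cv2.INTER_CUBIC)
        cv2.imwrite("pics/"+f,j)
    return im
def rec(n,th,k=4):
    return [(round(r["p"],2),[round(r["xy"][0]*640,1),round(r["xy"][1]*400,1)]) for r in optics.recognise(n,th)][:k]
# rows for going from current pose to target (tool down, yaw of tool x axis)
def to(target,yaw=None,rot=None):
    s=st();R0=R.from_quat(s["tcp_rot"])
    d=R0.inv().apply(np.array(target)-s["eef_pos"])*1000
    if rot is None and yaw is not None: rot=down(yaw)
    rv=(R0.inv()*rot).as_rotvec() if rot is not None else np.zeros(3)
    print("shift(tool) mm",d.round(1),"turn",rv.round(3)," min rows",max(np.linalg.norm(d)/62.5,np.linalg.norm(rv)/.187).round(1))
def down(yaw):
    x=np.array([np.cos(yaw),np.sin(yaw),0]);z=np.array([0,0,-1.]);y=np.cross(z,x)
    return R.from_matrix(np.c_[x,y,z])
E
python3 - <<'E'
from h import *
for n in ["side","top"]:
    snap(n)
    for th in ["tin1_mid","old1_mid","pin_grip","pin_tip","door_handle","door_hinge","case_eye","door_eye","tray_tab","measure","offcut","screwdriver","tape_roll"]:
        print(n,th,rec(n,th,7))
snap("side","b_side.png",(300,120,450,350),2.5)
snap("top","b_top.png",(170,120,450,280),2.8)
E
```

```text
side tin1_mid [(0.95, [320.5, 329.0])]
side old1_mid [(0.6, [349.2, 183.2]), (0.21, [358.9, 202.9])]
side pin_grip [(0.61, [244.6, 160.4]), (0.61, [381.2, 370.4]), (0.39, [323.5, 383.4])]
side pin_tip [(0.56, [239.5, 155.9])]
side door_handle [(0.68, [337.0, 199.6])]
side door_hinge [(0.67, [375.2, 190.3])]
side case_eye [(0.7, [375.6, 191.7]), (0.34, [243.3, 155.9])]
side door_eye [(0.96, [336.3, 200.5]), (0.45, [375.5, 190.6])]
side tray_tab [(0.78, [358.8, 201.8])]
side measure [(0.87, [244.2, 126.0])]
side offcut [(0.75, [214.3, 141.9]), (0.31, [357.6, 201.1])]
side screwdriver [(0.81, [380.3, 376.6]), (0.7, [375.0, 188.8])]
side tape_roll [(0.87, [314.4, 383.9])]
top tin1_mid [(0.72, [418.1, 252.2]), (0.17, [328.1, 182.3])]
top old1_mid []
top pin_grip [(0.53, [231.6, 244.8]), (0.23, [445.9, 267.8])]
top pin_tip []
top door_handle [(0.68, [330.7, 196.8])]
top door_hinge [(0.6, [329.1, 164.7])]
top case_eye [(0.75, [309.5, 177.5]), (0.62, [325.6, 166.5]), (0.36, [330.6, 182.9])]
top door_eye [(0.71, [326.1, 198.6])]
top tray_tab [(0.75, [329.3, 181.2])]
top measure [(0.63, [188.7, 230.6]), (0.41, [228.9, 247.8])]
top offcut [(0.58, [199.1, 260.7]), (0.29, [326.9, 164.2])]
top screwdriver [(0.62, [456.2, 235.3]), (0.2, [398.5, 200.6])]
top tape_roll [(0.56, [308.0, 179.8]), (0.5, [447.8, 265.4])]
```

View pics/b_side.png

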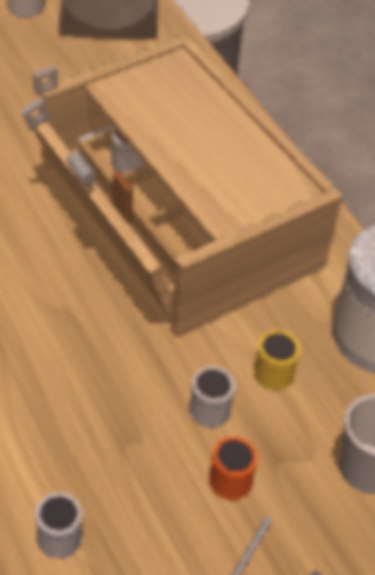

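View pics/b_top.png

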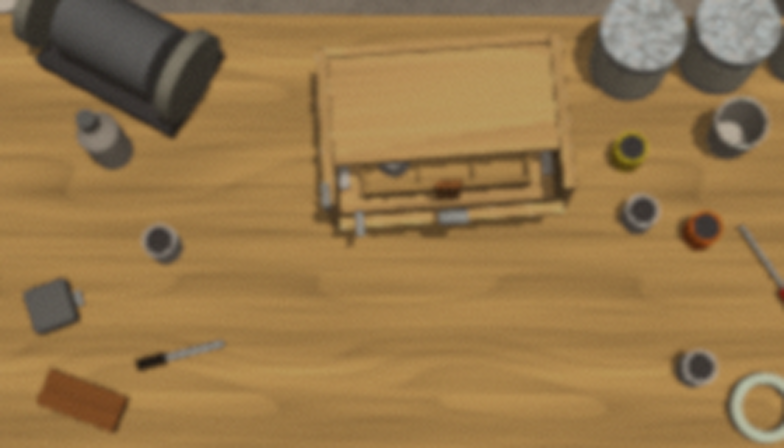

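```bash
python3 - <<'E'
from h import *
P={"handle":((332,188),(331.8,197.1)),"case_eye":((318.2,151.5),(286.2,189)),"door_eye":((314.8,165.2),(298.7,200)),
"tab":((348.8,197),(330,186.5)),
"tinA":((283,141),(228,207)),"tinB":((385,278),(398.5,196)),"tinC":((323,329),(419.3,251.5)),
"caseRbackTop":((434,199),(0,0)),"pingrip":((242,157.5),(224,249)),"pintip":((256,171),(250.3,243))}
for k,(a,b) in P.items():
    if b[0]==0: continue
    x,e=tri([("side",a),("top",b)]); print(k,x.round(4),np.round(e,4))
# wall corners on top, z=.127: front-left (b 322,220?), right front
for uv in [(573,190),(562,37),(318,60),(325,225)]:
    print(onz("top",(uv[0]/2.8+170,uv[1]/2.8+120),.127).round(3))
for t in ["tinA","tinB","tinC"]: print(t,onz("top",P[t][1],.045).round(3),onz("side",P[t][0],.025).round(3))
print(onz("top",(224,249),.006),onz("top",(250.3,243),.006))
E
```

```text
handle [ 0.5938 -0.0462  0.1469] [0.0001 0.0001]
case_eye [0.6226 0.1132 0.1427] [0.0006 0.0006]
door_eye [0.5883 0.0686 0.1365] [0.0029 0.0029]
tab [ 0.6496 -0.0416  0.0798] [0.0002 0.0002]
tinA [0.5844 0.3405 0.0211] [0.0012 0.0012]
tinB [ 0.6283 -0.3009  0.0278] [0.001 0.001]
tinC [ 0.4188 -0.3685  0.0336] [0.0006 0.0006]
pingrip [ 0.4327  0.3538 -0.0092] [0.0041 0.0041]
pintip [0.4526 0.2534 0.0065] [0.0028 0.0028]
[ 0.633 -0.198  0.127]
[ 0.838 -0.189  0.127]
[0.805 0.128 0.127]
[0.586 0.114 0.127]
tinA [0.578 0.335 0.045] [0.584 0.336 0.025]
tinB [ 0.623 -0.297  0.045] [ 0.631 -0.299  0.025]
tinC [ 0.417 -0.366  0.045] [ 0.421 -0.364  0.025]
[0.42689682 0.35074154 0.006     ] [0.44981474 0.25375073 0.006     ]
```

```bash
python3 -m crank '0 0 -40 0 0 -0.138; 0 0 -40 0 0 -0.138' ; python3 -c "
from h import *
to([0.53,-0.03,0.32],1.61)"
```

```text
time: 1.9
eef_pos: [0.1575, 0.656, 0.3115]
tcp_rot: [0.691, 0.723, -0.001, 0.0]
contact_force: [0.2, 0.9, 0.4]
opening: 1.002
shift(tool) mm [-702.   341.4   -7.7] turn [-0.001  0.002  0.005]  min rows 12.5
```

```bash
python3 -m crank '-50 24 0 0 0 0;-50 24 0 0 0 0;-50 24 0 0 0 0;-50 24 0 0 0 0;-50 24 0 0 0 0';python3 -m crank '-50 24 0 0 0 0;-50 24 0 0 0 0;-50 24 0 0 0 0;-50 24 0 0 0 0;-50 24 0 0 0 0';python3 -m crank '-50 24 0 0 0 0;-50 24 0 0 0 0;-50 24 0 0 0 0;-50 24 0 0 0 0;0 0 0 0 0 0'; python3 -c "
from h import *
print(st()['eef_pos'])
snap('wrist','c1.png')
for t in ['door_handle','case_eye','door_eye','tray_tab','old1_mid']: print(t,rec('wrist',t))
"
```

```text
time: 2.52
eef_pos: [0.2882, 0.4098, 0.3116]
tcp_rot: [0.693, 0.721, 0.0, 0.0]
contact_force: [0.6, 0.9, 1.0]
opening: 1.001
time: 3.15
eef_pos: [0.4181, 0.1647, 0.3118]
tcp_rot: [0.693, 0.721, 0.001, 0.0]
contact_force: [1.6, 0.2, -0.4]
opening: 0.999
time: 3.78
eef_pos: [0.5224, -0.0326, 0.3109]
tcp_rot: [0.694, 0.719, -0.0, -0.0]
contact_force: [-0.9, 1.3, 0.3]
opening: 1.005
[ 0.52236414 -0.03257361  0.31091693]
door_handle [(0.92, [305.1, 244.3])]
case_eye [(0.88, [314.1, 303.0])]
door_eye [(0.87, [305.3, 241.6]), (0.49, [27.5, 56.7])]
tray_tab [(0.64, [297.6, 278.0])]
old1_mid [(0.63, [358.9, 286.0])]
```

View pics/c1.png

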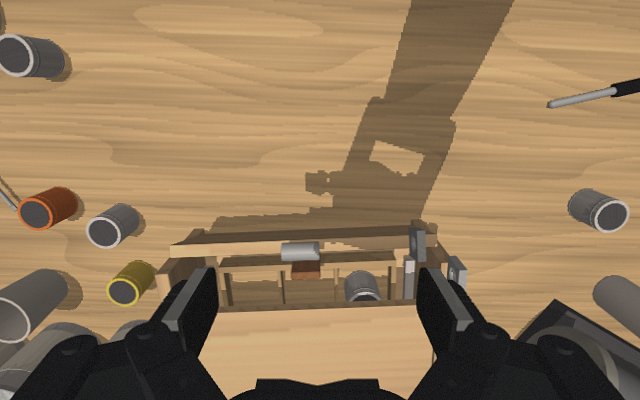

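The wrist view has +x pointing down the picture. It shows the handle at (300,252), the red-brown tab at (305,269), an old tin at (362,287), the door eye at (417,243), the case eye at (457,275), and plain tins at (600,212), (112,226) and (30,55).

```bash
python3 - <<'E'
from h import *
for k,uv,z in [("handle",(300,252),.147),("hL",(281,252),.147),("hR",(320,252),.147),("case_eye",(457,277),.142),("door_eye",(417,245),.137),("tab",(305,268),.095),("doortopL",(172,250),.12),("doortopR",(410,233),.12),
 ("A",(606,216),.045),("B",(104,232),.045),("old",(362,285),.09)]:
    print(k,onz("wrist",uv,z).round(4))
for k,o in {"handle":[("side",(332,188)),("top",(331.8,197.1)),("wrist",(300,252))],"ceye":[("side",(318.2,151.5)),("top",(286.2,189)),("wrist",(457,277))],"deye":[("side",(314.8,165.2)),("top",(298.7,200)),("wrist",(417,245))]}.items():
    print(k,tri(o))
snap('wrist','c2.png',(150,200,500,330),2.2)
E
```

```text
handle [ 0.5954 -0.0434  0.147 ]
hL [ 0.5961 -0.0619  0.147 ]
hR [ 0.5945 -0.024   0.147 ]
case_eye [0.6197 0.1168 0.142 ]
door_eye [0.5879 0.0728 0.137 ]
tab [ 0.642  -0.0388  0.095 ]
doortopL [ 0.6125 -0.1799  0.12  ]
doortopR [0.5825 0.0694 0.12  ]
A [0.5813 0.3396 0.045 ]
B [ 0.6296 -0.2983  0.045 ]
old [0.6649 0.0298 0.09  ]
handle (array([ 0.59463885, -0.04494333,  0.14604846]), [np.float64(0.0006122558841477738), np.float64(0.001409654979422636), np.float64(0.0018480325324704886)])
ceye (array([0.62208475, 0.1150282 , 0.14133842]), [np.float64(0.0006365949469087334), np.float64(0.002303803882522334), np.float64(0.0028930849036156907)])
deye (array([0.588375  , 0.07041543, 0.13603855]), [np.float64(0.003302094132929348), np.float64(0.003080809553474019), np.float64(0.0025869080705665792)])
```

View pics/c2.png

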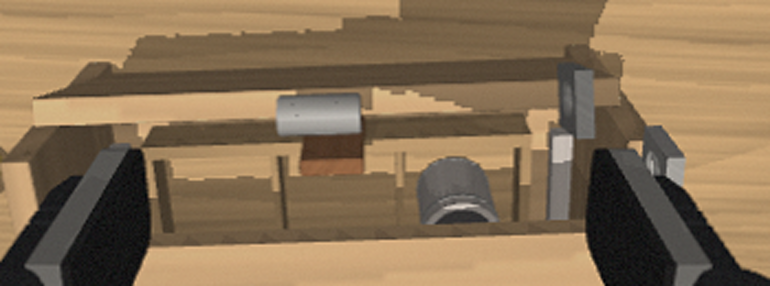

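```bash
python3 - <<'E'
from h import *
for uv in [(150,244),(590,231),(165,236),(520,230)]:
    print(onz("wrist",(uv[0]/2.2+150,uv[1]/2.2+200),.121).round(4))
x=R.from_quat(st()["tcp_rot"]).as_matrix()[:,0];print(x)
to([.595,-.0445,.20],1.61); to([.595,-.0445,.131],1.61)
E
```

```text
[ 0.6861 -0.1345  0.121 ]
[0.6691 0.0894 0.121 ]
[ 0.681  -0.1266  0.121 ]
[0.6698 0.0537 0.121 ]
[-4.20304817e-02  9.99116328e-01 -4.67817005e-05]
shift(tool) mm [-19.2  73.  111.7] turn [0.001 0.    0.003]  min rows 2.2
shift(tool) mm [-19.2  73.  180.7] turn [0.001 0.    0.003]  min rows 3.1
```

```bash
python3 -m crank '-10 36 40 0 0 0; -9 37 50 0 0 0; 0 0 40 0 0 0; 0 0 35 0 0 0;0 0 13 0 0 0'; python3 -m crank '0 0 0 0 0 0;0 0 0 0 0 0' ; python3 -c "
from h import *
s=st();print(s['eef_pos'],s['contact_force'])
snap('wrist','c3.png')
"
```

```text
time: 4.75
eef_pos: [0.5934, -0.0444, 0.131]
tcp_rot: [0.692, 0.722, -0.001, -0.002]
contact_force: [0.5, 0.8, -0.2]
opening: 1.0
time: 5.0
eef_pos: [0.5963, -0.0457, 0.1359]
tcp_rot: [0.693, 0.721, 0.001, 0.002]
contact_force: [0.2, -0.8, -0.2]
opening: 1.001
[ 0.59629561 -0.04568329  0.13593615] [ 0.22648499 -0.78376267 -0.24172271]
```

View pics/c3.png

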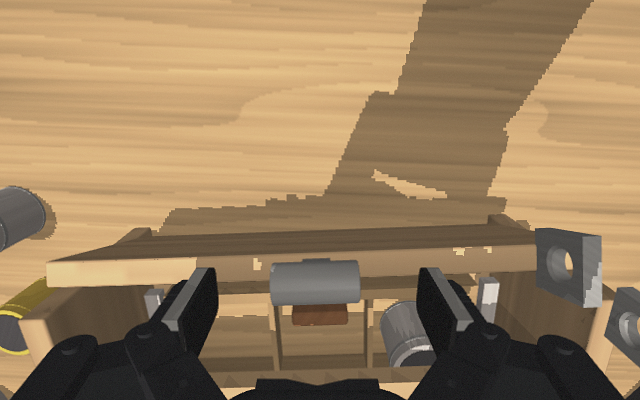

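```bash
cat >> h.py <<'E'
def toolray(uv,z):
    c=optics.calibration("wrist");K=np.array(c["mtx"]);D=np.array(c["dist_coeffs"]);T=np.array(c["tool_from_camera"])
    p=cv2.undistortPoints(np.array([[uv]],float),K,D)[0,0];d=T[:3,:3]@np.array([p[0],p[1],1]);o=T[:3,3]
    return o+d*(z-o[2])/d[2]
E
python3 -c "
from h import *
for z in (-.03,-.019,-.01,0): print(z,toolray((315,284),z)*1000, (toolray((271,284),z)-toolray((359,284),z))[0]*1000)
"
```

```text
-0.03 [ -2.41862447 -11.65552268 -30.        ] -32.23537528742504
-0.019 [ -2.49068248  -4.82450344 -19.        ] -35.41652328414375
-0.01 [ -2.54963904   0.76451231 -10.        ] -38.019280736004504
0 [-2.61514633  6.9745298   0.        ] -40.91123346029424
```

```bash
python3 -m crank '-2 -4 0 0 0 0; 0 0 0 0 0 0' ; python3 -m crank '0 0 0 0 0 0;0 0 0 0 0 0;0 0 0 0 0 0;0 0 0 0 0 0' -1 30;python3 -m crank '0 0 0 0 0 0;0 0 0 0 0 0' ; python3 -c "
from h import *
s=st();print(s['eef_pos'],s['contact_force'],s['opening'])
snap('wrist','c4.png')
"
```

```text
time: 5.3
eef_pos: [0.5912, -0.048, 0.1344]
tcp_rot: [0.693, 0.721, 0.0, 0.001]
contact_force: [0.3, -0.2, 0.8]
opening: 1.004
time: 5.8
eef_pos: [0.591, -0.0467, 0.1339]
tcp_rot: [0.693, 0.721, 0.001, -0.001]
contact_force: [-1.6, 3.9, 3.3]
opening: 0.416
time: 6.05
eef_pos: [0.591, -0.0467, 0.1339]
tcp_rot: [0.693, 0.721, 0.001, -0.001]
contact_force: [-2.2, 5.5, 3.8]
opening: 0.415
[ 0.59100081 -0.04673129  0.13390178] [-2.15399775  5.50236474  3.79595925] 0.41519141165670453
```

View pics/c4.png

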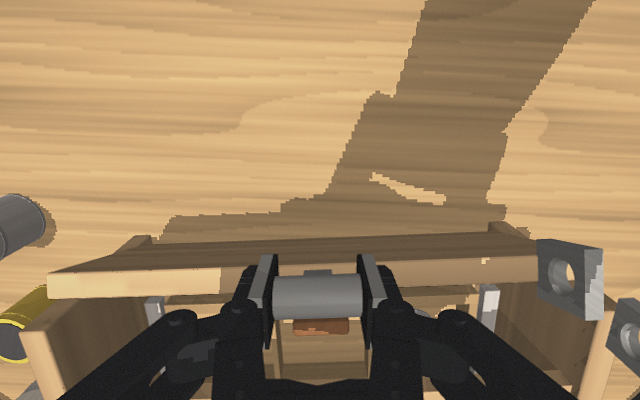

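```bash
python3 -m crank '0 -19 6.8 0 0 0;0 -17.8 9.6 0 0 0; 0 -16.2 12.2 0 0 0' ; python3 -m crank '0 0 0 0 0 0';python3 -c "
from h import *
s=st();print(s['eef_pos'],s['contact_force'],s['opening'])
snap('wrist','c5.png')
"
```

```text
time: 6.48
eef_pos: [0.5403, -0.0509, 0.1064]
tcp_rot: [0.692, 0.721, 0.002, 0.004]
contact_force: [4.3, 1.0, -0.9]
opening: 0.411
time: 6.6
eef_pos: [0.5374, -0.051, 0.1042]
tcp_rot: [0.693, 0.721, -0.001, 0.001]
contact_force: [-0.4, -2.3, -3.3]
opening: 0.415
[ 0.53744937 -0.05101954  0.10416567] [-0.40932036 -2.26022131 -3.3413756 ] 0.4151723836349845
```

View pics/c5.png

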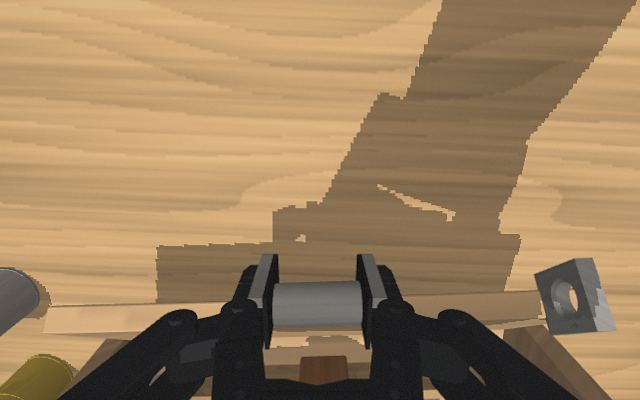

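Works smoothly. I'll carry on along the arc.

```bash
python3 -m crank '0 -14.2 14.4 0 0 0;0 -11.9 16.4 0 0 0; 0 -9.3 18 0 0 0;0 -6.5 19 0 0 0' ; python3 -m crank '0 0 0 0 0 0';python3 -m crank '0 -3.5 12 0 0 0;0 -1 8 0 0 0;0 0 5 0 0 0;0 0 0 0 0 0;0 0 0 0 0 0'; python3 -c "
from h import *
s=st();print(s['eef_pos'],s['contact_force'],s['opening'])
snap('wrist','c6.png')
"
```

```text
time: 7.15
eef_pos: [0.4976, -0.0543, 0.0382]
tcp_rot: [0.692, 0.722, -0.001, 0.003]
contact_force: [-0.4, -8.4, 3.6]
opening: 0.412
time: 7.28
eef_pos: [0.497, -0.0543, 0.0367]
tcp_rot: [0.692, 0.722, -0.001, 0.002]
contact_force: [0.8, -9.9, -2.7]
opening: 0.415
time: 7.9
eef_pos: [0.4927, -0.0546, 0.0124]
tcp_rot: [0.692, 0.722, -0.001, 0.002]
contact_force: [-0.7, -10.4, -1.5]
opening: 0.414
[ 0.49273729 -0.05463244  0.01238687] [ -0.6870448  -10.39824787  -1.46096319] 0.4137599321183259
```

View pics/c6.png

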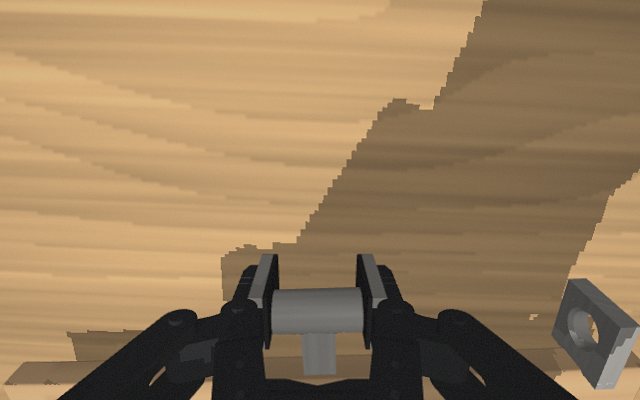

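```bash
python3 -m crank '0 0 0 0 0 0;0 0 0 0 0 0;0 0 -20 0 0 0;0 0 -50 0 0 0;0 0 -60 0 0 0' 1; python3 -m crank '0 0 -60 0 0 0;0 -30 -60 0 0 0;0 -30 -40 0 0 0;0 0 0 0 0 0;0 0 0 0 0 0' ; python3 -c "
from h import *
s=st();print(s['eef_pos'],s['contact_force'],s['opening'])
snap('wrist','d1.png')
print(s['eef_pos'], s['tcp_rot'])
for t in ['door_handle','case_eye','door_eye','tray_tab','old1_mid']: print(t,rec('wrist',t))
"
```

```text
time: 8.57
eef_pos: [0.4906, -0.051, 0.1422]
tcp_rot: [0.693, 0.721, -0.001, -0.002]
contact_force: [0.4, -0.2, 0.3]
opening: 0.998
time: 9.2
eef_pos: [0.4336, -0.0537, 0.2974]
tcp_rot: [0.693, 0.721, -0.0, -0.0]
contact_force: [0.2, -0.3, -0.5]
opening: 0.999
[ 0.43361974 -0.0537339   0.29738624] [ 0.23974089 -0.26694374 -0.52204196] 0.9991428120002804
[ 0.43361974 -0.0537339   0.29738624] [ 6.92730943e-01  7.21195950e-01 -3.27780595e-05 -4.90572660e-04]
door_handle [(0.83, [312.8, 262.0]), (0.63, [609.3, 169.1])]
case_eye [(0.84, [314.8, 305.4])]
door_eye [(0.74, [318.1, 262.3])]
tray_tab [(0.7, [50.0, 133.7]), (0.57, [311.3, 341.3])]
old1_mid [(0.91, [370.9, 353.3])]
```

View pics/d1.png

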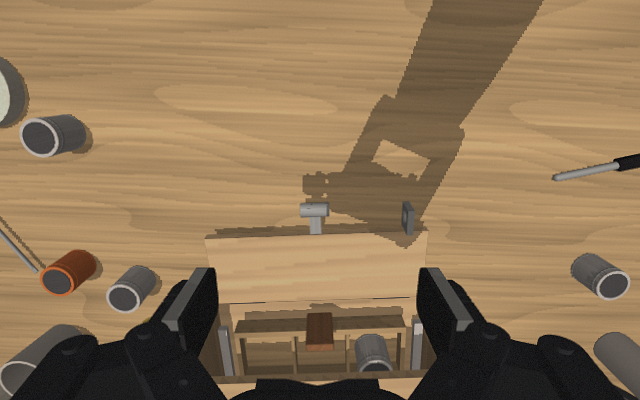

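```bash
python3 - <<'E'
from h import *
for uv in [(307,349),(333,348),(320,349),(320,341)]: print(onz('wrist',uv,.103).round(4))
for uv in [(205,238),(426,232)]: print("door edge",onz('wrist',uv,.036).round(4))
for uv in [(301,208),(328,206)]: print("handle",onz('wrist',uv,.036).round(4))
snap('wrist','d2.png',(200,190,440,390),3)
E
```

```text
[ 0.6487 -0.0586  0.103 ]
[ 0.6461 -0.028   0.103 ]
[ 0.6481 -0.0432  0.103 ]
[ 0.6366 -0.0437  0.103 ]
door edge [ 0.5409 -0.1923  0.036 ]
door edge [0.5218 0.0851 0.036 ]
handle [ 0.4961 -0.0723  0.036 ]
handle [ 0.4922 -0.0395  0.036 ]
```

View pics/d2.png

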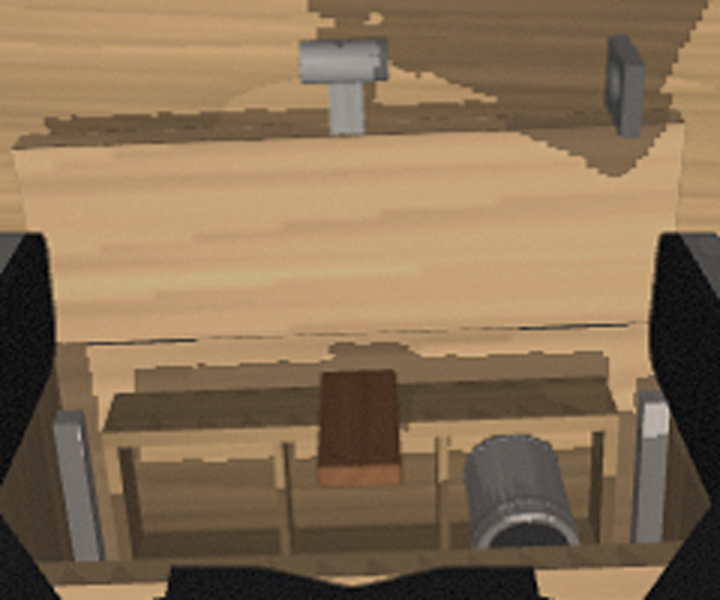

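```bash
python3 -m crank '0 62 0 0 0 -0.028;0 60 20 0 0 0;0 0 0 0 0 0' ; python3 -c "
from h import *
to([.6475,-.0435,.14],1.638);to([.6475,-.0435,.074],1.638)"
```

```text
time: 9.93
eef_pos: [0.5562, -0.0472, 0.2719]
tcp_rot: [0.682, 0.731, -0.002, -0.005]
contact_force: [-0.5, -0.4, -0.1]
opening: 1.001
shift(tool) mm [ -3.1  92.7 131. ] turn [-0.01  -0.004  0.002]  min rows 2.6
shift(tool) mm [ -3.4  93.4 197. ] turn [-0.01  -0.004  0.002]  min rows 3.5
```

```bash
python3 -m crank '-2 50 40 0 0 0;0 42 50 0 0 0;0 0 40 0 0 0;0 0 0 0 0 0' ; python3 -c "
from h import *
s=st();print(s['eef_pos']);snap('wrist','d3.png')
to([.6475,-.0435,.074],1.638)"
```

```text
time: 10.42
eef_pos: [0.6409, -0.0429, 0.1472]
tcp_rot: [0.683, 0.731, -0.002, -0.004]
contact_force: [-0.3, 0.3, 0.4]
opening: 1.0
[ 0.64089436 -0.04287666  0.14718938]
shift(tool) mm [-0.6  5.  76.7] turn [-0.003 -0.001  0.001]  min rows 1.2
```

View pics/d3.png

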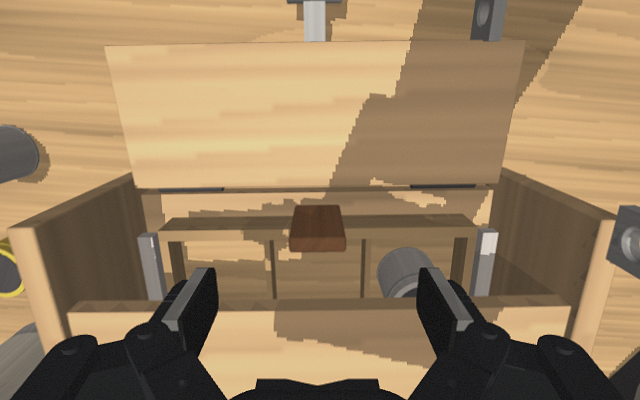

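```bash
python3 - <<'E'
from h import *
snap('wrist')
for uv in [(290,244),(346,244),(318,244),(318,239),(318,250)]: print(onz('wrist',uv,.103).round(4))
print(onz('wrist',(627,243),.142))
to([.6475,-.0435,.074],1.638)
E
```

```text
[ 0.6557 -0.0609  0.103 ]
[ 0.6534 -0.0272  0.103 ]
[ 0.6546 -0.044   0.103 ]
[ 0.6513 -0.0443  0.103 ]
[ 0.6586 -0.0438  0.103 ]
[0.62559204 0.10513319 0.142     ]
shift(tool) mm [-0.   3.3 79.1] turn [0.001 0.    0.001]  min rows 1.3
```

```bash
python3 -m crank '0 7 40 0 0 0;0 0 32 0 0 0;0 0 0 0 0 0' ; python3 -m crank '0 0 0 0 0 0;0 0 0 0 0 0;0 0 0 0 0 0;0 0 0 0 0 0;0 0 0 0 0 0' -1 40;python3 -c "
from h import *
s=st();print(s['eef_pos'],s['contact_force'],s['opening']);snap('wrist','d4.png')"
```

```text
time: 10.9
eef_pos: [0.6501, -0.043, 0.0799]
tcp_rot: [0.683, 0.731, -0.0, -0.001]
contact_force: [-0.3, 0.1, -0.0]
opening: 1.0
time: 11.52
eef_pos: [0.652, -0.0419, 0.0819]
tcp_rot: [0.683, 0.731, 0.002, 0.0]
contact_force: [-1.6, 3.4, 6.7]
opening: 0.384
[ 0.6520059  -0.041881    0.08194368] [-1.63022117  3.39006299  6.69091625] 0.38356400873621405
```

View pics/d4.png

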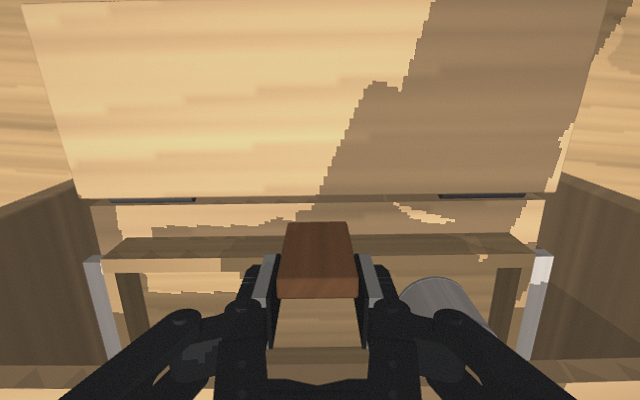

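```bash
python3 -m crank '0 -8 0 0 0 0;0 -20 0 0 0 0;0 -22 0 0 0 0;0 0 0 0 0 0';python3 -c "
from h import *
s=st();print(s['eef_pos'],s['contact_force'],s['opening']);snap('wrist','d5.png')"
```

```text
time: 12.08
eef_pos: [0.6009, -0.0461, 0.0819]
tcp_rot: [0.683, 0.731, 0.001, 0.0]
contact_force: [-2.4, 3.1, 8.4]
opening: 0.387
[ 0.60094365 -0.04607075  0.08191987] [-2.4427701   3.12467711  8.38500375] 0.38696414170187804
```

View pics/d5.png

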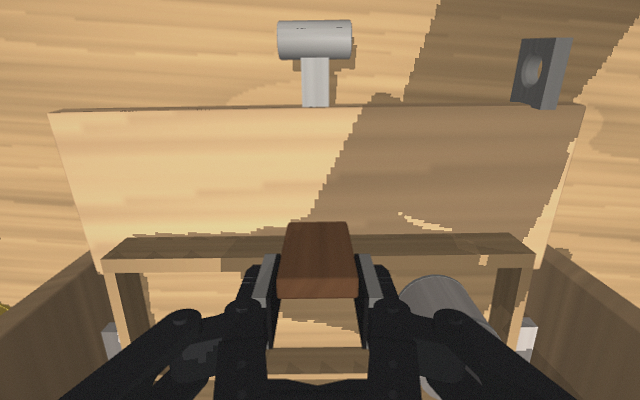

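Tray follows. Another 132 mm to go.

```bash
python3 -m crank '0 -25 0 0 0 0;0 -25 0 0 0 0;0 -25 0 0 0 0;0 -25 0 0 0 0;0 0 0 0 0 0';python3 -m crank '0 -15 0 0 0 0;0 -10 0 0 0 0;0 -8 0 0 0 0;0 0 0 0 0 0;0 0 0 0 0 0';python3 -c "
from h import *
s=st();print(s['eef_pos'],s['contact_force'],s['opening']);snap('wrist','d6.png')"
```

```text
time: 12.75
eef_pos: [0.5014, -0.0542, 0.0819]
tcp_rot: [0.683, 0.731, 0.0, 0.002]
contact_force: [-1.8, -1.2, 7.5]
opening: 0.386
time: 13.38
eef_pos: [0.4759, -0.0564, 0.0822]
tcp_rot: [0.684, 0.729, 0.007, 0.009]
contact_force: [20.6, 2.8, -7.5]
opening: 0.381
[ 0.47593839 -0.05636154  0.08223682] [20.59612626  2.82801454 -7.54094821] 0.3809834532956967
```

View pics/d6.png

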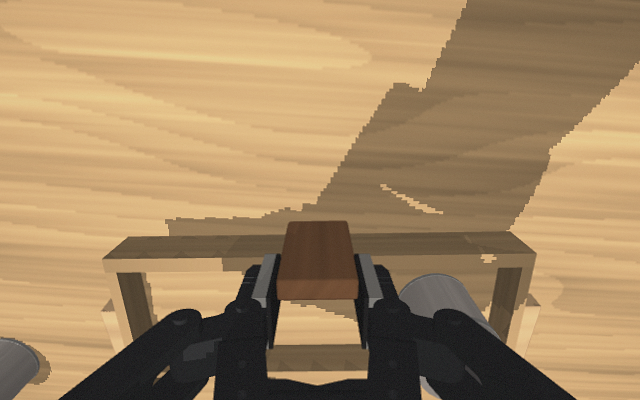

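```bash
python3 -m crank '0 6 0 0 0 0;0 0 0 0 0 0;0 0 0 0 0 0' 1;python3 -m crank '0 0 -50 0 0 0;0 0 -60 0 0 0;0 0 -60 0 0 0;0 0 -60 0 0 0;0 0 0 0 0 0';python3 -c "
from h import *
s=st();print(s['eef_pos'],s['contact_force'],s['opening']);snap('wrist','d7.png');snap('top','d7t.png',(170,120,450,280),2.8)
print(rec('wrist','old1_mid'))"
```

```text
time: 13.8
eef_pos: [0.4732, -0.0549, 0.0788]
tcp_rot: [0.683, 0.731, -0.001, -0.001]
contact_force: [0.0, 0.3, 1.0]
opening: 0.987
time: 14.42
eef_pos: [0.4762, -0.0559, 0.3159]
tcp_rot: [0.683, 0.731, 0.002, 0.005]
contact_force: [0.1, -0.3, -0.7]
opening: 0.999
[ 0.4762273  -0.05590995  0.31587054] [ 0.11962503 -0.27262876 -0.71957393] 0.9987179675677547
[(0.82, [376.8, 199.5])]
```

View pics/d7.png

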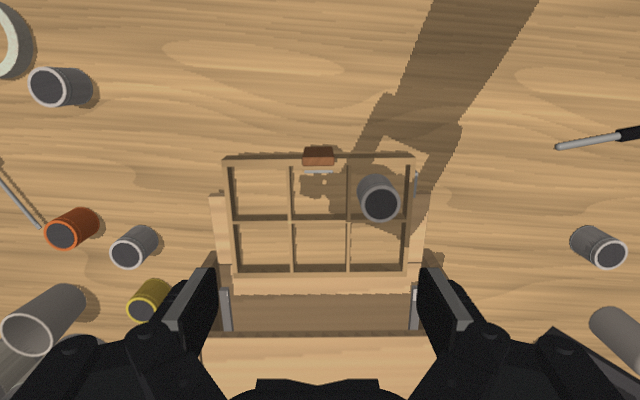

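View pics/d7t.png

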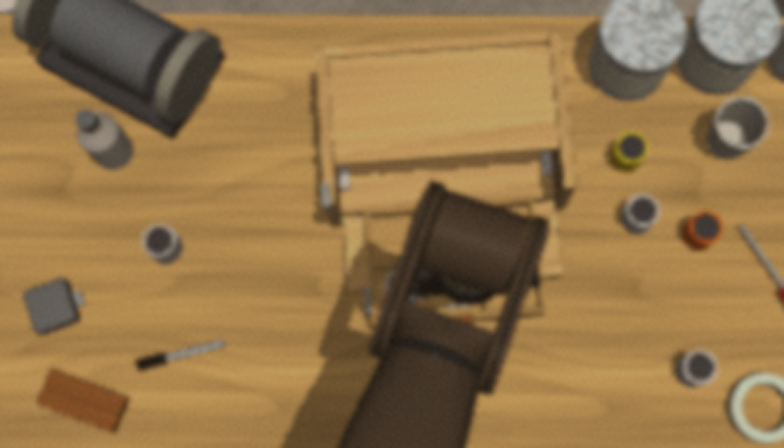

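```bash
python3 - <<'E'
from h import *
snap('wrist','d8.png',(200,130,440,300),3); ss=[st() for _ in range(3)]
s=st(); print(s['eef_pos'],s['tcp_rot'])
a=onz('wrist',(291,220),.065);b=onz('wrist',(348.5,217),.065);print(a,b,np.linalg.norm(a-b),(a+b)/2,-np.arctan2((b-a)[0],(b-a)[1]))
print('old',onz('wrist',(380,203),.093))
print('A',onz('wrist',(607,254),.05),'B',onz('wrist',(127,252),.05),'C',onz('wrist',(47,87),.05))
E
```

```text
[ 0.47320217 -0.05481307  0.30718107] [ 0.68262946  0.73076191 -0.00090557 -0.00179851]
[ 0.54487324 -0.08198223  0.065     ] [ 0.53656931 -0.01464319  0.065     ] 0.0678491042090183 [ 0.54072127 -0.04831271  0.065     ] 0.12269584148714824
old [0.50779347 0.01422615 0.093     ]
A [0.57092054 0.32504668 0.05      ] B [ 0.60850808 -0.28908451  0.05      ] C [ 0.41238528 -0.35779244  0.05      ]
```

View pics/d8.png

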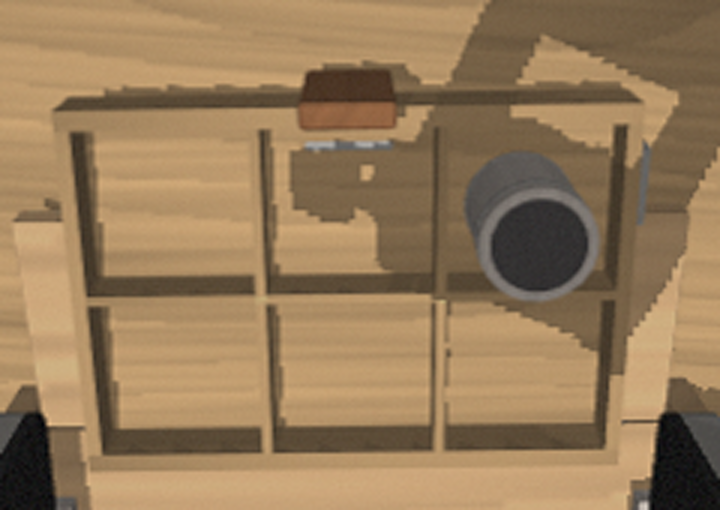

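```bash
cat >> h.py <<'E'
def avg(n=6):
    P=[];Q=[]
    for _ in range(n):
        optics.read_camera("side"); s=st();P.append(s["eef_pos"]);Q.append(s["tcp_rot"]*np.sign(s["tcp_rot"][0]))
    s=st();s["eef_pos"]=np.mean(P,0);q=np.mean(Q,0);s["tcp_rot"]=q/np.linalg.norm(q);s["sd"]=np.std(P,0);return s
E
python3 - <<'E'
from h import *
s=avg(); print(s['eef_pos'],s['sd'])
snap('wrist','d9.png',(200,130,440,300),3)
px=np.array([(264,299),(439,298),(264,120),(437,115),(267,461),(437,456)])/3+[200,130]
loc=np.array([(0,-36),(0,36),(-71,-36),(-71,36),(71,-36),(71,36)])/1000
W=np.array([onz('wrist',p,.065,s)[:2] for p in px]);print(W.round(4))
c=W.mean(0);l=loc-loc.mean(0);H=(l).T@(W-c);U,_,V=np.linalg.svd(H);Rm=V.T@U.T
print(c,np.arctan2(Rm[1,0],Rm[0,0]),np.abs(W-c-l@Rm.T).max(1))
for p in [(540,245)]: print('old',onz('wrist',np.array(p)/3+[200,130],.093,s))
print('A',onz('wrist',(607,254),.05,s),'B',onz('wrist',(127,252),.05,s),'C',onz('wrist',(47,87),.05,s))
E
```

```text
[ 0.4735847  -0.0548669   0.30758733] [2.78989554e-04 6.65444503e-05 5.38078801e-04]
[[ 0.5582 -0.0851]
 [ 0.5531 -0.0157]
 [ 0.4854 -0.0881]
 [ 0.4791 -0.0235]
 [ 0.6317 -0.0808]
 [ 0.6246 -0.0098]]
[ 0.5553442  -0.05050739] 0.07655911279116927 [0.00129905 0.0011202  0.00369694 0.00340902 0.00281378 0.00117496]
old [0.51831241 0.01547633 0.093     ]
A [0.57161618 0.32538286 0.05      ] B [ 0.60932911 -0.2894448   0.05      ] C [ 0.4129556  -0.35817196  0.05      ]
```

View pics/d9.png

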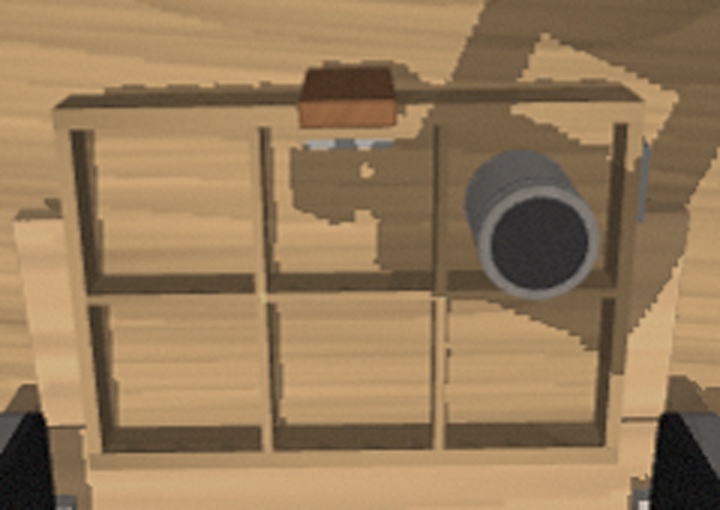

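The tray is out, with one old tin in the front +y cell. The cell centres come from the tray pose, centre (0.555,-0.0505) and yaw 0.075. Candidates for the first tin are plain ones at (127,252), (47,87) and (607,254), against orange at (62,235) and yellow at (143,308). I'll take the plain one at (127,252) and check it up close.

```bash
python3 -c "
from h import *
to([.60,-.298,.23],1.645)"; 
```

```text
shift(tool) mm [-251.1  109.1   78.5] turn [-0.001 -0.    -0.006]  min rows 4.6
```

```bash
python3 -m crank '-50 21 15 0 0 0;-50 22 16 0 0 0;-50 22 16 0 0 0;-50 22 16 0 0 0;-51 22 16 0 0 0' 0.4;python3 -m crank '0 0 0 0 0 0;0 0 0 0 0 0'; python3 -c "
from h import *
s=avg(3);print(s['eef_pos'],s['sd']);snap('wrist','e1.png');print(rec('wrist','tin2_mid'))
snap('top','e1t.png');snap('side','e1s.png')
"
```

```text
time: 15.6
eef_pos: [0.6009, -0.2996, 0.2296]
tcp_rot: [0.683, 0.731, 0.0, -0.0]
contact_force: [0.8, -0.0, 0.5]
opening: 0.699
time: 15.85
eef_pos: [0.6, -0.2979, 0.2298]
tcp_rot: [0.683, 0.731, 0.0, -0.001]
contact_force: [0.9, 1.0, 0.2]
opening: 0.703
[ 0.60025638 -0.29722436  0.23148277] [6.66142463e-05 1.66575612e-04 4.24445952e-04]
[(0.63, [314.5, 267.8]), (0.61, [311.2, 198.9])]
```

View pics/e1.png

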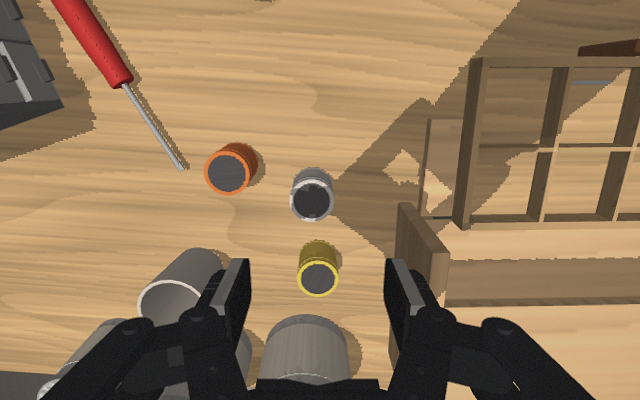

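View pics/e1t.png

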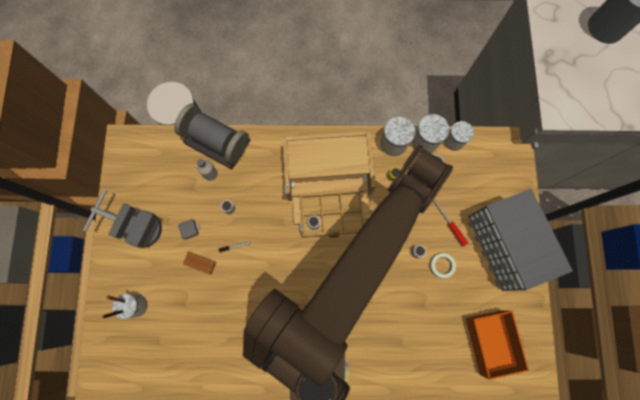

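```bash
python3 -c "
from h import *
s=avg(2)
p=onz('wrist',(312,201),.05,s);print(p,onz('wrist',(318,278),.05,s),onz('wrist',(228,172),.05,s))
to([p[0],p[1],.1],1.645);to([p[0],p[1],.026],1.645)"
```

```text
[ 0.62747759 -0.30229703  0.05      ] [ 0.71243324 -0.29053726  0.05      ] [ 0.60394063 -0.38379189  0.05      ]
shift(tool) mm [ -6.5  26.8 131.2] turn [ 0.001  0.001 -0.005]  min rows 2.1
shift(tool) mm [ -6.5  26.8 205.2] turn [ 0.001  0.001 -0.005]  min rows 3.3
```

```bash
python3 -m crank '-6 27 40 0 0 0;0 0 50 0 0 0;0 0 40 0 0 0;0 0 0 0 0 0;0 0 0 0 0 0'; python3 -c "
from h import *
s=avg(2);print(s['eef_pos']);snap('wrist','e2.png');snap('side','e2s.png',(330,200,480,350),4)"
```

```text
time: 16.92
eef_pos: [0.6285, -0.3028, 0.1025]
tcp_rot: [0.683, 0.731, 0.0, 0.001]
contact_force: [0.1, -0.4, 0.4]
opening: 0.7
[ 0.62906028 -0.30321557  0.10382779]
```

View pics/e2.png

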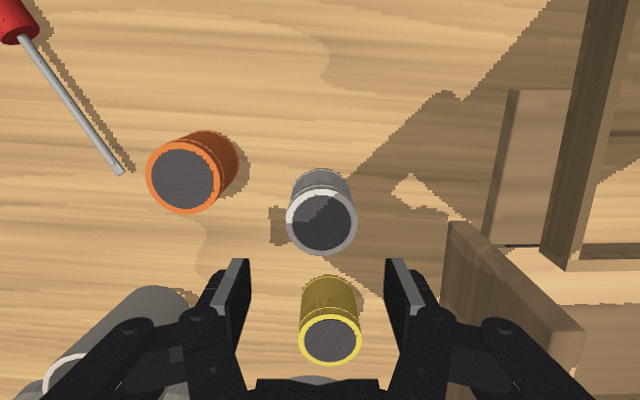

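```bash
python3 -c "
from h import *
s=avg(2);z=s['eef_pos'][2]
print(toolray((321,220),z-.05)*1000, toolray((331,340),z-.05)*1000)
"
```

```text
[ 0.71956779 -4.20315016 52.65001554] [ 7.78672355 83.27580763 52.65001554]
```

```bash
python3 -m crank '0.7 -4 40 0 0 0;0 0 36 0 0 0;0 0 0 0 0 0;0 0 0 0 0 0';python3 -m crank '0 0 0 0 0 0;0 0 0 0 0 0;0 0 0 0 0 0;0 0 0 0 0 0' -1 30; python3 -c "
from h import *
s=avg(2);print(s['eef_pos'],s['contact_force'],s['opening']);snap('wrist','e3.png')"
```

```text
time: 17.73
eef_pos: [0.6244, -0.3024, 0.0262]
tcp_rot: [0.683, 0.731, 0.0, 0.001]
contact_force: [0.8, 0.0, 0.1]
opening: 0.695
time: 18.23
eef_pos: [0.6252, -0.3028, 0.0275]
tcp_rot: [0.683, 0.731, 0.0, 0.002]
contact_force: [0.4, 0.3, 5.6]
opening: 0.501
[ 0.62519339 -0.30281484  0.02748249] [0.57690769 0.84912111 5.5886861 ] 0.5038339732902116
```

View pics/e3.png

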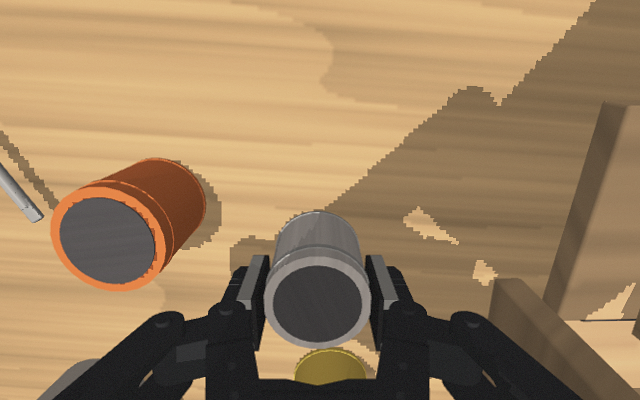

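```bash
python3 -m crank '0 0 -50 0 0 0;0 0 -60 0 0 0;0 0 -40 0 0 0;0 0 0 0 0 0'; python3 -c "
from h import *
to([.5966,-.1196,.14],1.645)"
```

```text
time: 18.88
eef_pos: [0.6256, -0.3032, 0.1803]
tcp_rot: [0.683, 0.731, 0.001, 0.005]
contact_force: [0.3, 0.6, -0.7]
opening: 0.501
shift(tool) mm [185.4 -16.7  39. ] turn [ 0.008  0.006 -0.006]  min rows 3.0
```

```bash
python3 -m crank '46 -4 0 0 0 0;46 -4 0 0 0 0;47 -4 0 0 0 0;46 -3 30 0 0 0;0 0 0 0 0 0'; python3 -m crank '0 0 0 0 0 0'; python3 -c "
from h import *
s=avg(2);print(s['eef_pos'],s['opening']);snap('wrist','e4.png')
to([.5966,-.1196,.072],1.645)"
```

```text
time: 19.5
eef_pos: [0.5918, -0.1139, 0.1386]
tcp_rot: [0.681, 0.732, -0.002, -0.005]
contact_force: [-0.2, -0.3, -1.5]
opening: 0.502
time: 19.62
eef_pos: [0.5952, -0.1181, 0.143]
tcp_rot: [0.682, 0.731, -0.001, -0.001]
contact_force: [-0.2, -0.4, -0.6]
opening: 0.508
[ 0.59604822 -0.11906179  0.14423632] 0.5013651994864263
shift(tool) mm [-0.1  0.2 72.9] turn [ 0.001  0.001 -0.007]  min rows 1.2
```

View pics/e4.png

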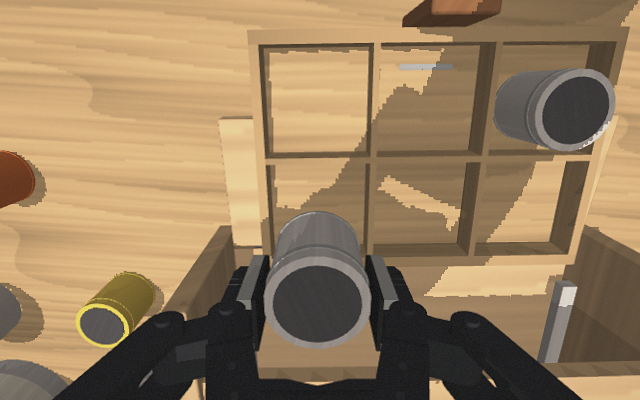

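```bash
python3 -c "
from h import *
s=avg(2)
for X in [(0,-36),(0,36),(-71,-36),(71,36),(71,-36),(36,-72),(36,-106),(2,-106)]:
    c,sn=np.cos(.075),np.sin(.075);x,y=X[0]/1e3,X[1]/1e3
    print(X,proj('wrist',[.5553+c*x-sn*y,-.0505+sn*x+c*y,.065],s).round(0))
"
```

```text
(0, -36) [[375. 158.]]
(0, 36) [[486. 157.]]
(-71, -36) [[380.  38.]]
(71, 36) [[472. 256.]]
(71, -36) [[370. 257.]]
(36, -72) [[319. 211.]]
(36, -106) [[269. 211.]]
(2, -106) [[266. 162.]]
```

```bash
python3 -m crank '0 0 40 0 0 0;0 0 25 0 0 0;0 0 7.5 0 0 0;0 0 0 0 0 0;0 0 0 0 0 0'; python3 -m crank '0 0 0 0 0 0;0 0 0 0 0 0;0 0 0 0 0 0' 0.4; python3 -c "
from h import *
s=avg(2);print(s['eef_pos'],s['opening'],s['contact_force'])"
python3 -m crank '0 0 -50 0 0 0;0 0 -60 0 0 0;0 0 -60 0 0 0;0 0 0 0 0 0;0 0 0 0 0 0';python3 -c "
from h import *
s=avg(2);print(s['eef_pos']);snap('wrist','e5.png')
to([.40,-.366,.23],1.645)"
```

```text
time: 20.5
eef_pos: [0.5969, -0.1188, 0.0734]
tcp_rot: [0.683, 0.731, 0.0, 0.001]
contact_force: [-0.1, 0.1, -1.2]
opening: 0.499
time: 20.88
eef_pos: [0.5961, -0.1183, 0.0723]
tcp_rot: [0.683, 0.731, 0.0, 0.0]
contact_force: [-0.4, 0.1, 0.2]
opening: 0.699
[ 0.59598004 -0.11821893  0.07217816] 0.6983338283973409 [ 0.18086929 -0.25711255  0.43035424]
time: 21.6
eef_pos: [0.5956, -0.1181, 0.2416]
tcp_rot: [0.683, 0.731, -0.0, -0.0]
contact_force: [-0.5, 0.2, -1.1]
opening: 0.698
[ 0.59487627 -0.11781938  0.23984648]
shift(tool) mm [-234.4 -211.2    9.7] turn [-0.004 -0.002 -0.006]  min rows 5.1
```

View pics/e5.png

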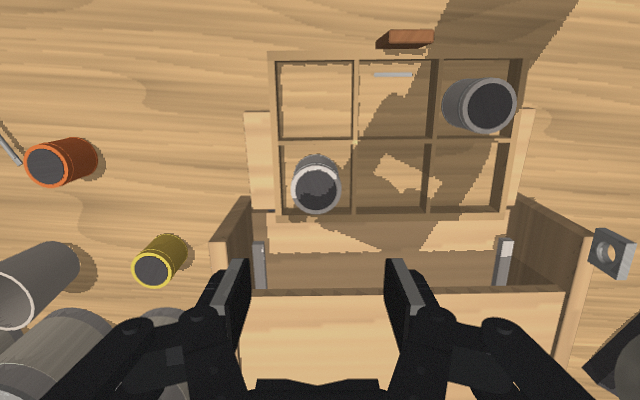

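Tin B now stands in the back −y cell, top at (316,190). Next is tin C.

```bash
python3 -m crank '-46 -42 0 0 0 0;-46 -42 0 0 0 0;-46 -42 0 0 0 0;-46 -42 0 0 0 0;-46 -42 0 0 0 0'; python3 -m crank '0 0 0 0 0 0;0 0 0 0 0 0'; python3 -c "
from h import *
s=avg(3);print(s['eef_pos'],s['sd']);snap('wrist','f1.png');print(rec('wrist','tin2_mid'))
"
```

```text
time: 22.38
eef_pos: [0.4002, -0.3627, 0.2402]
tcp_rot: [0.683, 0.731, 0.0, -0.001]
contact_force: [-0.1, -0.5, -1.1]
opening: 0.699
time: 22.62
eef_pos: [0.4017, -0.3614, 0.2406]
tcp_rot: [0.683, 0.731, 0.001, -0.001]
contact_force: [0.1, -0.3, 0.8]
opening: 0.701
[ 0.40257163 -0.36079803  0.24110368] [0.00022467 0.00013437 0.00020378]
[(0.6, [288.1, 326.4]), (0.51, [349.5, 373.8])]
```

View pics/f1.png

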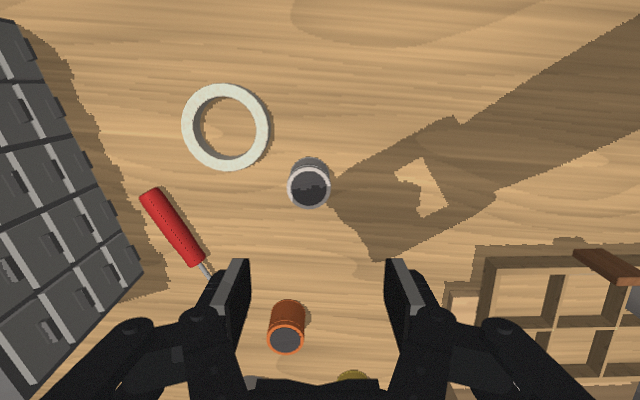

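```bash
python3 -c "
from h import *
s=avg(2);z=s['eef_pos'][2]
print(toolray((309,188),z-.05)*1000)
"
```

```text
[ -9.59336895  16.64368226 191.90890655]
```

```bash
python3 -m crank '-9 14 50 0 0 0;0 0 50 0 0 0;0 0 38 0 0 0;0 0 0 0 0 0;0 0 0 0 0 0'; python3 -m crank '0 0 0 0 0 0'; python3 -c "
from h import *
s=avg(2);print(s['eef_pos']);snap('wrist','f2.png')"
```

```text
time: 23.6
eef_pos: [0.4176, -0.3708, 0.1058]
tcp_rot: [0.682, 0.731, -0.0, 0.001]
contact_force: [0.4, 0.2, 0.2]
opening: 0.697
time: 23.72
eef_pos: [0.4178, -0.3713, 0.1067]
tcp_rot: [0.682, 0.731, -0.0, 0.002]
contact_force: [-0.3, 0.2, -0.7]
opening: 0.699
[ 0.41756441 -0.37111212  0.10628084]
```

View pics/f2.png

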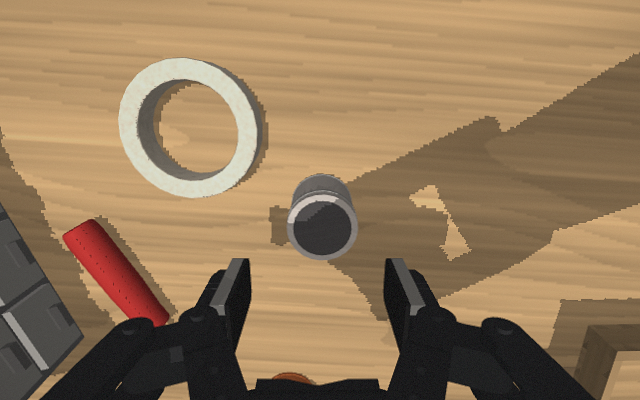

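```bash
python3 -c "
from h import *
z=.1063
print(toolray((322,226),z-.05)*1000,toolray((165,318),z-.02)*1000,toolray((245,160),z-.024)*1000)
"
```

```text
[ 1.39058102  1.18419985 56.3       ] [-120.22375326   91.15226292   86.3       ] [-48.53724806 -34.45820837  82.3       ]
```

```bash
python3 -m crank '1 1 40 0 0 0;0 0 39 0 0 0;0 0 0 0 0 0;0 0 0 0 0 0';python3 -m crank '0 0 0 0 0 0;0 0 0 0 0 0;0 0 0 0 0 0;0 0 0 0 0 0' -1 30; python3 -c "
from h import *
s=avg(2);print(s['eef_pos'],s['contact_force'],s['opening']);snap('wrist','f3.png')"
python3 -m crank '0 0 -50 0 0 0;0 0 -60 0 0 0;0 0 -40 0 0 0;0 0 0 0 0 0'
python3 -c "
from h import *
c,sn=np.cos(.075),np.sin(.075);x,y=-.036,-.072
t=[.5553+c*x-sn*y,-.0505+sn*x+c*y,.145];print(t);to(t,1.645)"
```

```text
time: 24.38
eef_pos: [0.4183, -0.3699, 0.0266]
tcp_rot: [0.683, 0.731, -0.0, 0.001]
contact_force: [-0.1, 0.4, 0.9]
opening: 0.702
time: 24.88
eef_pos: [0.4188, -0.3705, 0.0275]
tcp_rot: [0.683, 0.731, -0.0, 0.002]
contact_force: [-0.2, 1.2, 5.5]
opening: 0.502
[ 0.41882471 -0.37048915  0.02753055] [0.10306973 0.54400761 6.94663302] 0.5037335104412826
time: 25.52
eef_pos: [0.4192, -0.371, 0.1799]
tcp_rot: [0.683, 0.731, -0.001, 0.005]
contact_force: [0.2, 1.2, -0.8]
opening: 0.502
[np.float64(0.5247961414715979), np.float64(-0.12499506436589766), 0.145]
shift(tool) mm [238.5 122.   33.6] turn [ 0.005  0.008 -0.006]  min rows 4.3
```

View pics/f3.png

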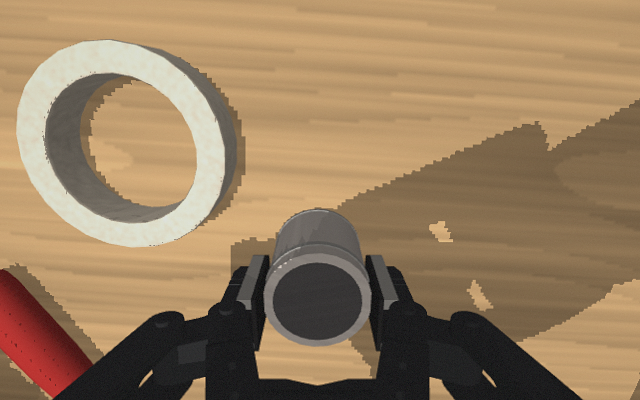

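```bash
python3 -m crank '47 24 0 0 0 0;48 24 0 0 0 0;48 25 0 0 0 0;48 25 0 0 0 0;47 24 30 0 0 0'; python3 -m crank '0 0 0 0 0 0;0 0 0 0 0 0;0 0 0 0 0 0'; python3 -c "
from h import *
s=avg(3);print(s['eef_pos'],s['opening']);snap('wrist','f4.png')
to([.5248,-.125,.0718],1.645)
for X in [(0,-36),(0,36),(-71,36),(71,-36)]:
    c,sn=np.cos(.075),np.sin(.075);x,y=X[0]/1e3,X[1]/1e3
    print(X,proj('wrist',[.5553+c*x-sn*y,-.0505+sn*x+c*y,.065],s).round(0))
"
```

```text
time: 26.15
eef_pos: [0.5245, -0.1219, 0.1455]
tcp_rot: [0.683, 0.731, 0.001, 0.002]
contact_force: [0.6, -1.4, -1.0]
opening: 0.5
time: 26.52
eef_pos: [0.5229, -0.1243, 0.1451]
tcp_rot: [0.683, 0.73, -0.0, 0.0]
contact_force: [-0.6, 0.6, -1.4]
opening: 0.502
[ 0.52308203 -0.12441361  0.14544753] 0.5017388059437596
shift(tool) mm [-0.9  1.6 73.7] turn [ 0.001  0.001 -0.008]  min rows 1.2
(0, -36) [[370. 260.]]
(0, 36) [[470. 259.]]
(-71, 36) [[485. 161.]]
(71, -36) [[366. 341.]]
```

View pics/f4.png

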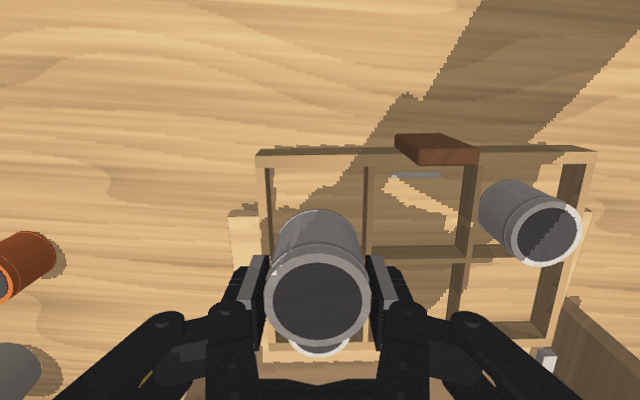

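```bash
python3 -m crank '-1 1 40 0 0 0;0 0 25 0 0 0;0 0 8.5 0 0 0;0 0 0 0 0 0;0 0 0 0 0 0'; python3 -m crank '0 0 0 0 0 0;0 0 0 0 0 0;0 0 0 0 0 0' 0.4; python3 -c "
from h import *
s=avg(2);print(s['eef_pos'],s['opening'],s['contact_force'])"
python3 -m crank '0 0 -50 0 0 0;0 0 -60 0 0 0;0 0 -60 0 0 0;0 0 0 0 0 0;0 0 0 0 0 0';python3 -c "
from h import *
s=avg(2);print(s['eef_pos']);snap('wrist','f5.png')
to([.555,.338,.23],1.645)"
```

```text
time: 27.35
eef_pos: [0.5247, -0.1246, 0.0724]
tcp_rot: [0.683, 0.731, 0.0, 0.001]
contact_force: [-0.6, 0.2, -2.4]
opening: 0.504
time: 27.72
eef_pos: [0.5243, -0.1242, 0.0718]
tcp_rot: [0.683, 0.731, 0.0, 0.0]
contact_force: [-0.7, -0.5, -0.4]
opening: 0.703
[ 0.52421062 -0.12413772  0.07165035] 0.7010365479619157 [-0.65265262 -0.53594854 -0.35004328]
time: 28.45
eef_pos: [0.5239, -0.124, 0.2412]
tcp_rot: [0.683, 0.731, -0.0, -0.0]
contact_force: [0.2, 0.8, -0.2]
opening: 0.701
[ 0.523163   -0.1236895   0.23952381]
shift(tool) mm [458.4  63.3   9.7] turn [-0.004 -0.002 -0.006]  min rows 7.4
```

View pics/f5.png

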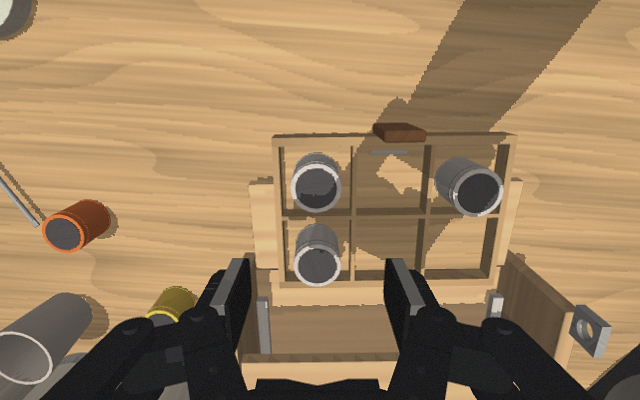

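Tins B and C are both standing in their cells. On to tin A at +y.

```bash
python3 -m crank '57 8 0 0 0 0;57 8 0 0 0 0;57 8 0 0 0 0;57 8 0 0 0 0;57 8 0 0 0 0'; python3 -m crank '57 8 0 0 0 0;57 8 0 0 0 0;58 7 0 0 0 0;0 0 0 0 0 0;0 0 0 0 0 0'; python3 -c "
from h import *
s=avg(3);print(s['eef_pos'],s['sd']);snap('wrist','g1.png');print(rec('wrist','tin2_mid'))
"
```

```text
time: 29.22
eef_pos: [0.5438, 0.1647, 0.2396]
tcp_rot: [0.683, 0.731, -0.001, -0.001]
contact_force: [-0.5, -0.2, 0.8]
opening: 0.698
time: 29.85
eef_pos: [0.5551, 0.3358, 0.2395]
tcp_rot: [0.682, 0.731, -0.002, -0.0]
contact_force: [0.3, -1.0, -1.0]
opening: 0.699
[0.55566263 0.33495859 0.24043902] [0.00016873 0.00018819 0.00036517]
[]
```

View pics/g1.png

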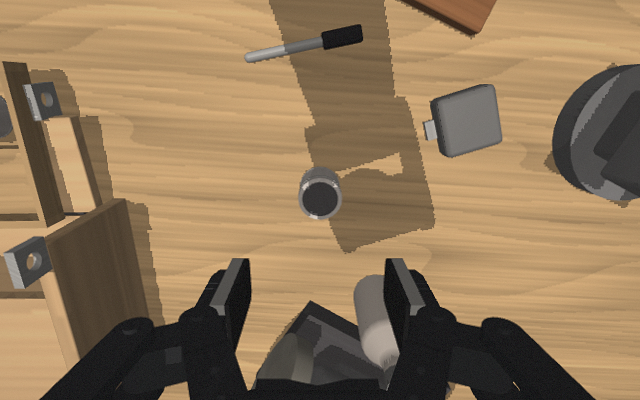

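```bash
python3 -c "
from h import *
s=avg(2);z=s['eef_pos'][2]
print(toolray((320,199),z-.05)*1000,z)
for n,uv in [('grip',(343,37)),('gripL',(323,43)),('gripR',(363,31)),('tip',(246,58))]: print(n,onz('wrist',uv,.006,s))
"
```

```text
[  1.37528012  28.09230608 191.66760318] 0.24166760318086733
grip [0.42872285 0.35084232 0.006     ]
gripL [0.43551007 0.33149459 0.006     ]
gripR [0.42197585 0.37001712 0.006     ]
tip [0.45440592 0.25517364 0.006     ]
```

```bash
python3 -m crank '1 25 50 0 0 0;0 0 50 0 0 0;0 0 36 0 0 0;0 0 0 0 0 0;0 0 0 0 0 0'; python3 -m crank '0 0 0 0 0 0'; python3 -c "
from h import *
s=avg(2);print(s['eef_pos']);snap('wrist','g2.png')"
```

```text
time: 30.82
eef_pos: [0.5819, 0.3391, 0.1076]
tcp_rot: [0.683, 0.731, 0.001, 0.001]
contact_force: [0.3, 0.1, -0.2]
opening: 0.7
time: 30.95
eef_pos: [0.5824, 0.3394, 0.1087]
tcp_rot: [0.683, 0.731, 0.002, 0.001]
contact_force: [0.9, -0.6, 0.2]
opening: 0.701
[0.58202605 0.33934169 0.10819338]
```

View pics/g2.png

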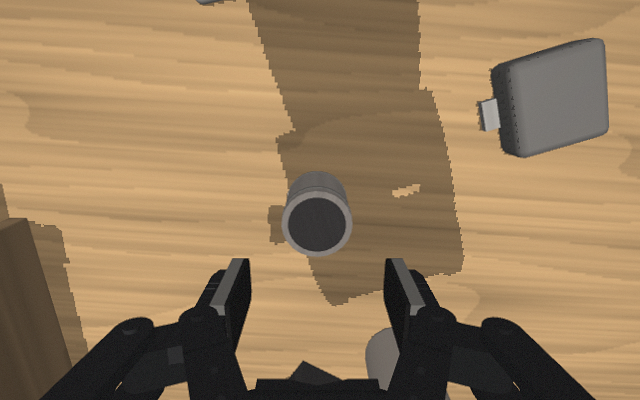

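```bash
python3 -m crank '-2 -1 40 0 0 0;0 0 41 0 0 0;0 0 0 0 0 0;0 0 0 0 0 0';python3 -m crank '0 0 0 0 0 0;0 0 0 0 0 0;0 0 0 0 0 0;0 0 0 0 0 0' -1 30; python3 -c "
from h import *
s=avg(2);print(s['eef_pos'],s['contact_force'],s['opening']);snap('wrist','g3.png')"
python3 -m crank '0 0 -50 0 0 0;0 0 -60 0 0 0;0 0 -60 0 0 0;0 0 0 0 0 0'
python3 -c "
from h import *
c,sn=np.cos(.075),np.sin(.075);x,y=.036,.072
t=[.5553+c*x-sn*y,-.0505+sn*x+c*y,.15];print(t);to(t,1.645)"
```

```text
time: 31.6
eef_pos: [0.581, 0.3373, 0.0263]
tcp_rot: [0.683, 0.731, 0.001, 0.001]
contact_force: [0.3, 1.2, -0.1]
opening: 0.698
time: 32.1
eef_pos: [0.5819, 0.3377, 0.0277]
tcp_rot: [0.683, 0.731, 0.002, 0.001]
contact_force: [-0.5, 0.1, 5.6]
opening: 0.504
[0.581907   0.33774607 0.02772097] [-0.20601828 -0.05556091  5.84075959] 0.5042322973918557
time: 32.75
eef_pos: [0.5833, 0.3382, 0.203]
tcp_rot: [0.683, 0.731, 0.006, 0.003]
contact_force: [0.2, 0.9, -1.5]
opening: 0.503
[np.float64(0.5858038585284021), np.float64(0.02399506436589765), 0.15]
shift(tool) mm [-313.9  -19.6   51.4] turn [ 0.014 -0.004 -0.006]  min rows 5.1
```

View pics/g3.png

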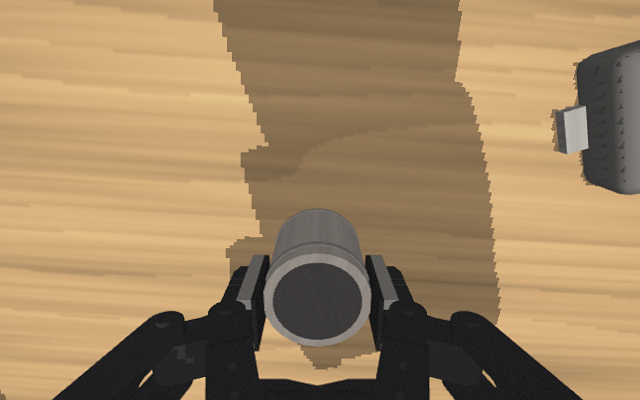

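```bash
python3 -m crank '-53 -6 0 0 0 0;-53 -6 0 0 0 0;-53 -4 0 0 0 0;-53 -2 0 0 0 0;-53 -1 0 0 0 0'; python3 -m crank '-48 0 0 0 0 0;0 0 40 0 0 0;0 0 10 0 0 0;0 0 0 0 0 0;0 0 0 0 0 0';python3 -c "
from h import *
s=avg(3);print(s['eef_pos'],s['opening']);snap('wrist','g4.png')
to([.5858,.024,.072],1.645)
for X in [(0,-36),(0,36),(71,36),(71,108),(0,108)]:
    c,sn=np.cos(.075),np.sin(.075);x,y=X[0]/1e3,X[1]/1e3
    print(X,proj('wrist',[.5553+c*x-sn*y,-.0505+sn*x+c*y,.065],s).round(0))
"
```

```text
time: 33.38
eef_pos: [0.5776, 0.0695, 0.1926]
tcp_rot: [0.683, 0.731, -0.001, -0.001]
contact_force: [0.2, -0.2, -1.5]
opening: 0.503
time: 34.0
eef_pos: [0.5829, 0.0238, 0.1456]
tcp_rot: [0.682, 0.731, 0.0, 0.001]
contact_force: [0.3, 0.4, -2.2]
opening: 0.497
[0.58306262 0.02369145 0.14593331] 0.5037083479480869
shift(tool) mm [ 0.3  2.8 73.7] turn [ 0.002  0.    -0.005]  min rows 1.2
(0, -36) [[154. 163.]]
(0, 36) [[264. 162.]]
(71, 36) [[269. 260.]]
(71, 108) [[370. 260.]]
(0, 108) [[375. 162.]]
```

View pics/g4.png

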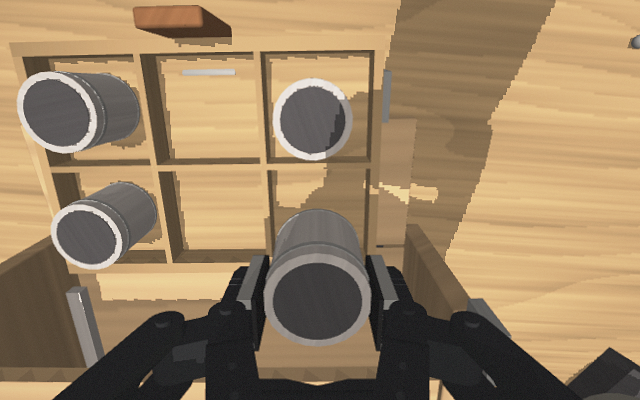

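Predicted cell walls match. Lowering.

```bash
python3 -m crank '0 2 40 0 0 0;0 0 25 0 0 0;0 0 8.5 0 0 0;0 0 0 0 0 0;0 0 0 0 0 0'; python3 -m crank '0 0 0 0 0 0;0 0 0 0 0 0;0 0 0 0 0 0' 0.4; python3 -c "
from h import *
s=avg(2);print(s['eef_pos'],s['opening'],s['contact_force'])"
python3 -m crank '0 0 -50 0 0 0;0 0 -60 0 0 0;0 0 -60 0 0 0;0 -30 -30 0 0 0;0 0 0 0 0 0';python3 -m crank '0 0 0 0 0 0';python3 -c "
from h import *
s=avg(2);print(s['eef_pos']);snap('wrist','g5.png');snap('side','g5s.png')
to([.475,-.0558,.2],1.645)"
```

```text
time: 34.83
eef_pos: [0.5849, 0.0233, 0.0721]
tcp_rot: [0.683, 0.731, 0.0, 0.001]
contact_force: [0.2, 0.1, -1.3]
opening: 0.507
time: 35.2
eef_pos: [0.5844, 0.0233, 0.0713]
tcp_rot: [0.683, 0.731, 0.0, 0.0]
contact_force: [-0.7, 0.0, -0.0]
opening: 0.699
[0.58429748 0.02328597 0.07112682] 0.6959064498504474 [ 0.06206096 -0.33446719  0.03580174]
time: 35.92
eef_pos: [0.5549, 0.0212, 0.275]
tcp_rot: [0.683, 0.731, 0.002, 0.003]
contact_force: [-0.5, 0.2, 0.0]
opening: 0.703
time: 36.05
eef_pos: [0.5539, 0.0213, 0.2698]
tcp_rot: [0.683, 0.731, -0.0, -0.001]
contact_force: [0.3, 0.2, 0.7]
opening: 0.702
[0.55378977 0.02137156 0.26885334]
shift(tool) mm [-71.6 -83.8  69.1] turn [-0.003 -0.001 -0.006]  min rows 2.1
```

View pics/g5.png

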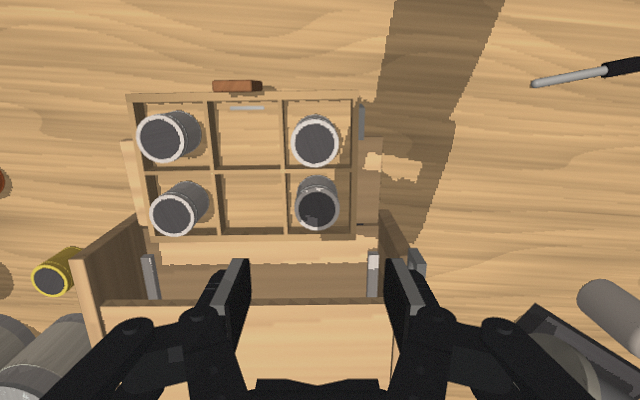

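View pics/g5s.png

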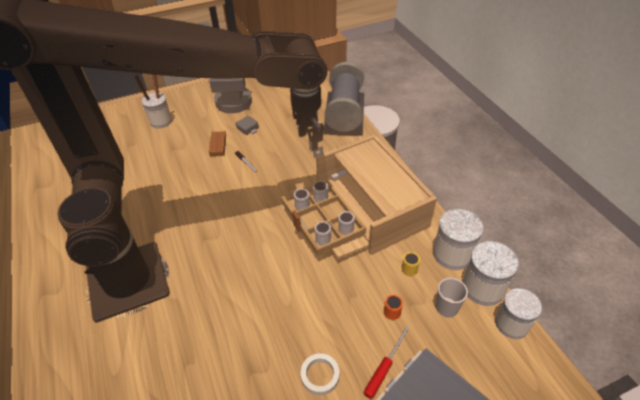

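All four tins are in cells, tops at (165,137), (316,141), (176,215) and (317,205), and no plain tin is left on the bench. Next I take the tab and push the tray in.

```bash
python3 -m crank '-36 -42 0 0 0 0;-36 -43 30 0 0 0;0 0 50 0 0 0;0 0 0 0 0 0;0 0 0 0 0 0';python3 -c "
from h import *
s=avg(3);print(s['eef_pos'],s['opening']);snap('wrist','h1.png')
to([.474,-.056,.079],1.645)"
```

```text
time: 36.88
eef_pos: [0.4761, -0.0557, 0.1926]
tcp_rot: [0.682, 0.731, 0.0, 0.0]
contact_force: [1.3, -0.3, 0.2]
opening: 0.704
[ 0.47673149 -0.05575222  0.1936381 ] 0.7006361545470939
shift(tool) mm [ -0.   -2.9 114.4] turn [ 0.003  0.001 -0.005]  min rows 1.8
```

View pics/h1.png

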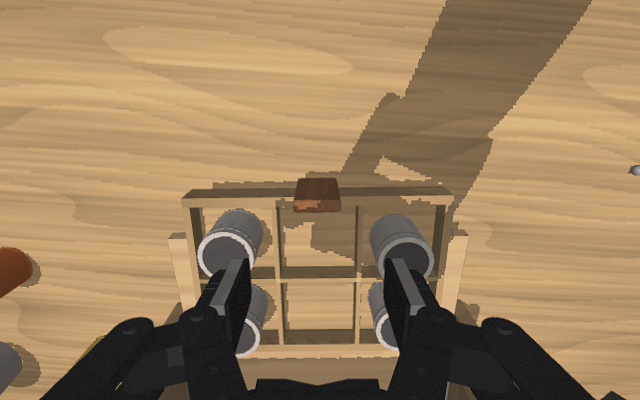

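```bash
python3 -c "
from h import *
print(toolray((317,206),.0906)*1000)"; python3 -m crank '0 0 40 0 0 0;0 0 40 0 0 0;0 0 0 0 0 0;0 0 0 0 0 0'; python3 -c "
from h import *
s=avg(2);print(s['eef_pos']);snap('wrist','h2.png')"
```

```text
[-1.65972771  0.20052874 90.6       ]
time: 37.58
eef_pos: [0.4765, -0.0559, 0.1134]
tcp_rot: [0.682, 0.731, 0.001, 0.001]
contact_force: [0.4, -0.1, 0.6]
opening: 0.699
[ 0.47683739 -0.056133    0.11395871]
```

View pics/h2.png

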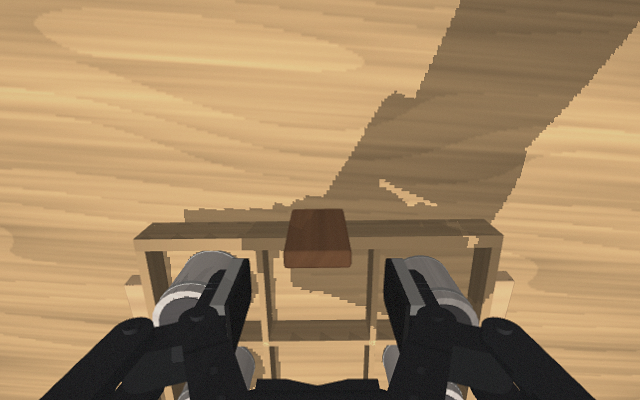

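```bash
python3 -m crank '-1 -3 30 0 0 0;0 0 4 0 0 0;0 0 0 0 0 0;0 0 0 0 0 0'; python3 -m crank '0 0 0 0 0 0;0 0 0 0 0 0;0 0 0 0 0 0;0 0 0 0 0 0' -1 40; python3 -c "
from h import *
s=avg(2);print(s['eef_pos'],s['contact_force'],s['opening']);snap('wrist','h3.png')"
```

```text
time: 38.22
eef_pos: [0.4731, -0.0571, 0.0788]
tcp_rot: [0.683, 0.731, 0.0, 0.001]
contact_force: [-0.2, -0.7, -0.4]
opening: 0.699
time: 38.72
eef_pos: [0.4727, -0.0564, 0.0784]
tcp_rot: [0.683, 0.731, 0.001, -0.0]
contact_force: [-2.2, 2.8, 5.4]
opening: 0.386
[ 0.47267768 -0.05643007  0.07843975] [-1.32150781  3.51074277  5.65856383] 0.3890297299896376
```

View pics/h3.png

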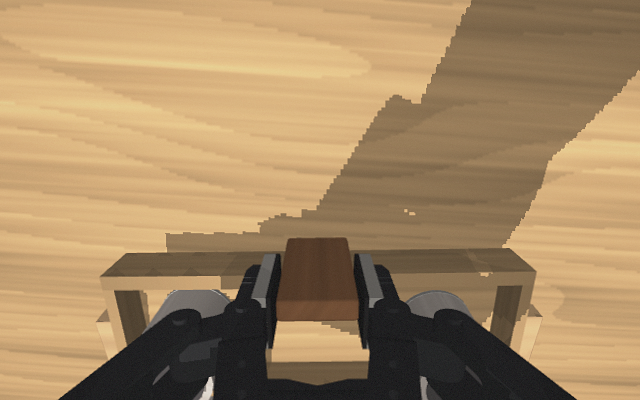

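```bash
python3 -m crank '0 6 0 0 0 0;0 12 0 0 0 0;0 18 0 0 0 0;0 20 0 0 0 0;0 20 0 0 0 0'; python3 -m crank '0 20 0 0 0 0;0 20 0 0 0 0;0 20 0 0 0 0;0 16 0 0 0 0;0 10 0 0 0 0';python3 -m crank '0 8 0 0 0 0;0 5 0 0 0 0;0 4 0 0 0 0;0 0 0 0 0 0';python3 -c "
from h import *
s=avg(2);print(s['eef_pos'],s['contact_force'],s['opening']);snap('wrist','h4.png')"
```

```text
time: 39.5
eef_pos: [0.5486, -0.0503, 0.0785]
tcp_rot: [0.683, 0.731, 0.001, -0.001]
contact_force: [-3.7, 5.4, 8.4]
opening: 0.387
time: 40.12
eef_pos: [0.6345, -0.0432, 0.0785]
tcp_rot: [0.683, 0.731, 0.001, -0.001]
contact_force: [-1.8, 8.1, 6.7]
opening: 0.39
time: 40.62
eef_pos: [0.6475, -0.0422, 0.0785]
tcp_rot: [0.682, 0.731, -0.002, -0.005]
contact_force: [-14.3, 7.4, 13.1]
opening: 0.39
[ 0.64748749 -0.04219963  0.07852717] [-12.46959568   7.10916115  13.32851212] 0.3893382274374674
```

View pics/h4.png

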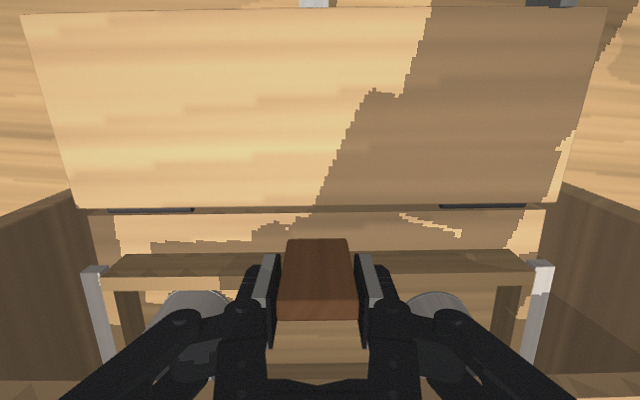

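```bash
python3 -m crank '0 3 0 0 0 0;0 0 0 0 0 0'; python3 -m crank '0 -7 0 0 0 0' - 20;python3 -m crank '0 0 0 0 0 0;0 0 0 0 0 0;0 0 -50 0 0 0;0 -40 -60 0 0 0;0 -60 -60 0 0 0' 1;python3 -m crank '0 -60 -50 0 0 0;0 0 0 0 0 0;0 0 0 0 0 0'; python3 -c "
from h import *
s=avg(2);print(s['eef_pos'],s['contact_force'],s['opening']);snap('wrist','h5.png')"
```

```text
time: 41.02
eef_pos: [0.6475, -0.0422, 0.0785]
tcp_rot: [0.682, 0.732, -0.005, -0.008]
contact_force: [-21.3, 6.1, 19.9]
opening: 0.39
time: 41.15
eef_pos: [0.6466, -0.0423, 0.0785]
tcp_rot: [0.682, 0.731, 0.002, -0.001]
contact_force: [1.8, 7.9, 2.5]
opening: 0.385
time: 41.78
eef_pos: [0.5683, -0.0512, 0.2257]
tcp_rot: [0.683, 0.731, 0.0, 0.001]
contact_force: [0.9, -0.7, 0.1]
opening: 1.001
time: 42.15
eef_pos: [0.5203, -0.054, 0.2633]
tcp_rot: [0.683, 0.731, -0.0, 0.0]
contact_force: [0.6, -0.0, -1.2]
opening: 0.999
[ 0.52015057 -0.05373471  0.26197437] [ 0.3740761   0.72531214 -0.15565276] 0.9996576176344621
```

View pics/h5.png

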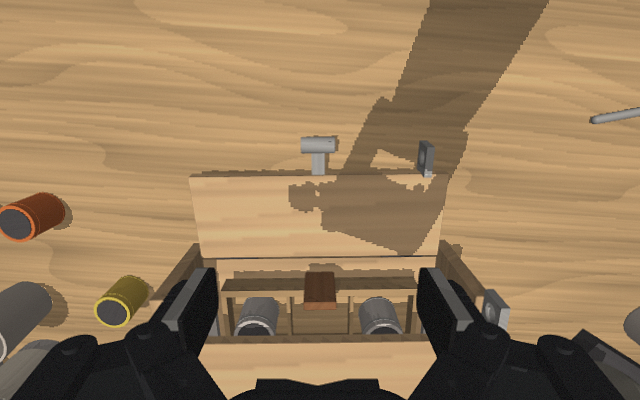

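```bash
python3 -m crank '0 -28 50 0 0 0;0 0 60 0 0 0;0 0 50 0 0 0;0 0 0 0 0 0;0 0 0 0 0 0'; python3 -c "
from h import *
s=avg(2);print(s['eef_pos'],s['contact_force'],s['opening']);snap('wrist','i1.png')
to([.4925,-.0555,.013])"
```

```text
time: 42.92
eef_pos: [0.4935, -0.0558, 0.1048]
tcp_rot: [0.682, 0.731, 0.0, 0.001]
contact_force: [0.3, 0.2, 0.0]
opening: 1.004
[ 0.49428234 -0.05606528  0.10607298] [-0.54338328 -0.01179307 -0.17197031] 1.004015570151739
shift(tool) mm [ 0.9 -2.2 93.3] turn [0. 0. 0.]  min rows 1.5
```

View pics/i1.png

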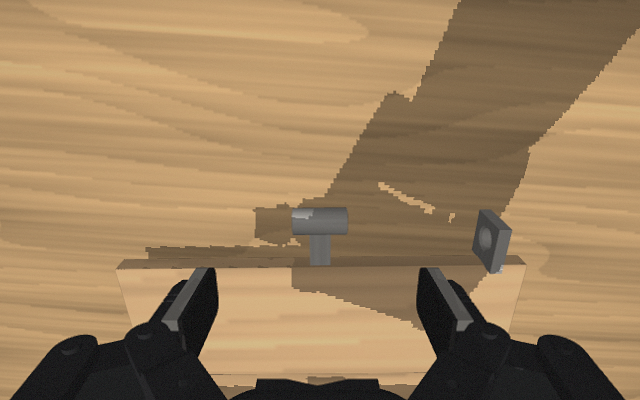

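```bash
python3 -c "
from h import *
print(toolray((320,220),.0744)*1000, (toolray((348,220),.07)-toolray((291,220),.07))*1000)"
```

```text
[ 0.32604798  4.38910846 74.4       ] [3.70992809e+01 2.43328256e-02 0.00000000e+00]
```

```bash
python3 -c "
from h import *
print(toolray((317,311),-.017)*1000,toolray((317,311),-.022)*1000)"
```

```text
[ -1.70162      9.42018769 -17.        ] [ -1.70154728   5.79087373 -22.        ]
```

```bash
python3 -m crank '0.5 4 45 0 0 0;0 0 47 0 0 0;0 0 0 0 0 0;0 0 0 0 0 0'; python3 -m crank '0 0 0 0 0 0;0 0 0 0 0 0;0 0 0 0 0 0;0 0 0 0 0 0;0 0 0 0 0 0' -1 30;python3 -c "
from h import *
s=avg(2);print(s['eef_pos'],s['contact_force'],s['opening']);snap('wrist','i2.png')"
```

```text
time: 43.58
eef_pos: [0.4981, -0.0553, 0.014]
tcp_rot: [0.683, 0.731, 0.001, 0.002]
contact_force: [-0.1, 0.2, -0.2]
opening: 1.0
time: 44.2
eef_pos: [0.4967, -0.0545, 0.012]
tcp_rot: [0.683, 0.731, 0.001, 0.0]
contact_force: [0.2, 3.1, 2.0]
opening: 0.415
[ 0.49673268 -0.05455357  0.01199067] [1.84055694 3.27530001 2.16102725] 0.40972083324835074
```

View pics/i2.png

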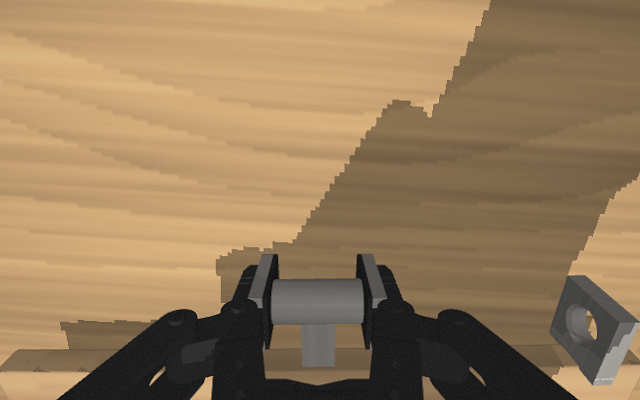

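```bash
python3 -m crank '0 1.6 -13.4 0 0 0;0 4.9 -19.6 0 0 0;0 7.8 -18.7 0 0 0;0 10.5 -17.3 0 0 0;0 13 -15.5 0 0 0'; python3 -m crank '0 0 0 0 0 0';python3 -c "
from h import *
s=avg(2);print(s['eef_pos'],s['contact_force'],s['opening']);snap('wrist','i3.png')"
```

```text
time: 44.98
eef_pos: [0.5304, -0.0517, 0.0939]
tcp_rot: [0.682, 0.731, -0.003, -0.004]
contact_force: [-2.9, 0.1, -6.9]
opening: 0.411
time: 45.1
eef_pos: [0.5335, -0.0515, 0.0968]
tcp_rot: [0.682, 0.731, -0.001, -0.002]
contact_force: [-5.3, 2.6, 4.1]
opening: 0.418
[ 0.53337562 -0.05153187  0.09675064] [-4.60823283  2.68920174  3.43182611] 0.4112380638929564
```

View pics/i3.png

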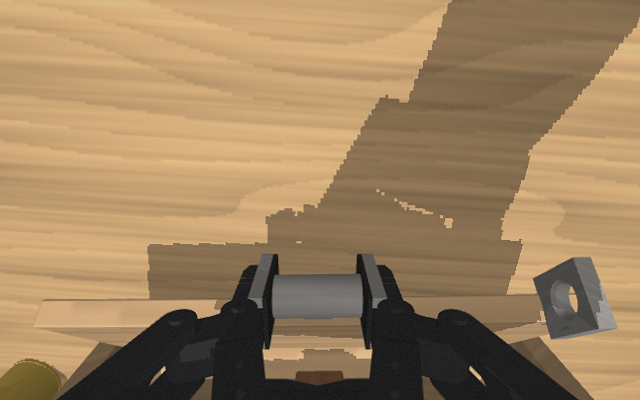

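```bash
python3 -m crank '0 15.1 -13.4 0 0 0;0 17 -11 0 0 0;0 18.4 -8.3 0 0 0;0 19.5 -5.5 0 0 0;0 0 0 0 0 0'; python3 -m crank '0 13.4 -2 0 0 0;0 8 -0.5 0 0 0;0 0 0 0 0 0';python3 -c "
from h import *
s=avg(2);print(s['eef_pos'],s['contact_force'],s['opening']);snap('wrist','i4.png')"
```

```text
time: 45.88
eef_pos: [0.6047, -0.0457, 0.1349]
tcp_rot: [0.682, 0.731, 0.001, -0.001]
contact_force: [-0.5, 5.6, 0.4]
opening: 0.417
time: 46.25
eef_pos: [0.6253, -0.0441, 0.1375]
tcp_rot: [0.683, 0.731, 0.001, -0.002]
contact_force: [-2.6, 5.3, 1.9]
opening: 0.418
[ 0.62529849 -0.04407583  0.13754418] [-1.65723054  5.90811817  1.34881771] 0.4139190909158448
```

View pics/i4.png

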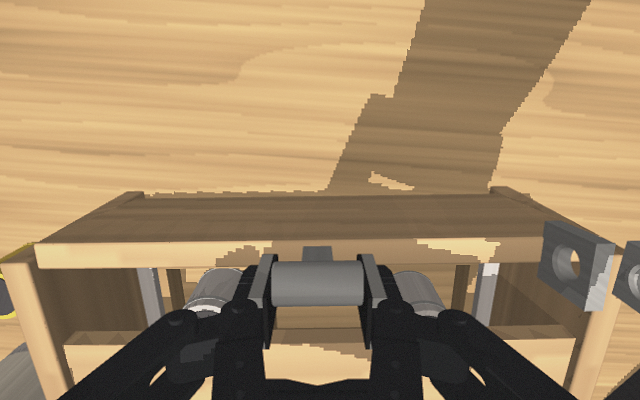

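```bash
python3 -m crank '0 4 0 0 0 0;0 2 0 0 0 0;0 0 0 0 0 0'; python3 -m crank '0 2 0 0 0 0;0 2 0 0 0 0;0 0 0 0 0 0';python3 -m crank '0 2 0 0 0 0;0 2 0 0 0 0;0 0 0 0 0 0'
```

```text
time: 46.78
eef_pos: [0.6306, -0.0436, 0.1377]
tcp_rot: [0.683, 0.731, 0.0, -0.002]
contact_force: [-3.3, 6.4, 3.8]
opening: 0.419
time: 47.15
eef_pos: [0.6346, -0.0433, 0.1377]
tcp_rot: [0.683, 0.731, 0.0, -0.002]
contact_force: [-4.8, 5.8, 3.5]
opening: 0.417
time: 47.52
eef_pos: [0.6383, -0.043, 0.1376]
tcp_rot: [0.683, 0.731, 0.0, -0.003]
contact_force: [-5.6, 5.4, 4.3]
opening: 0.414
```

```bash
python3 -c "
from h import *
s=avg(2);print(s['eef_pos'],s['contact_force'],s['opening']);snap('wrist','i5.png');snap('side','i5s.png',(290,120,440,270),4)"
```

```text
[ 0.63828771 -0.04301607  0.13760803] [-5.55241841  6.03206929  3.05822722] 0.41355531788368327
```

View pics/i5.png

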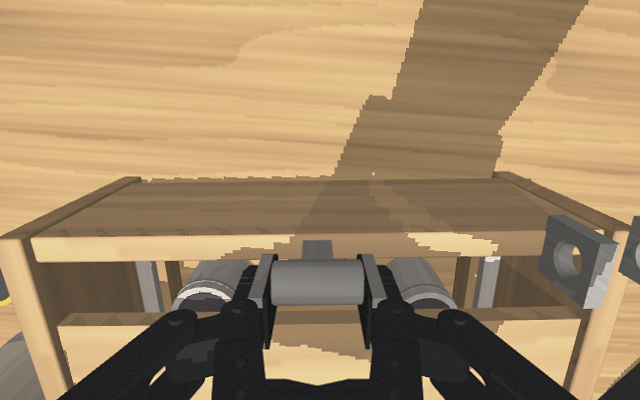

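View pics/i5s.png

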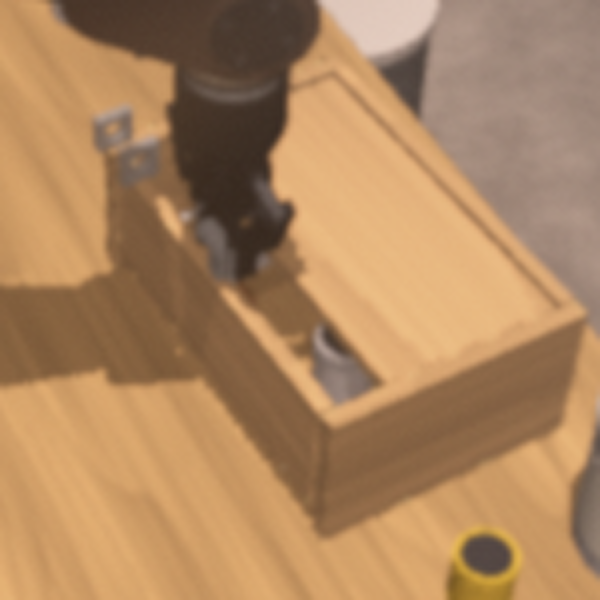

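```bash
python3 -m crank '0 3 0 0 0 0;0 2 0 0 0 0;0 0 0 0 0 0' - 60;python3 -c "
from h import *
s=avg(2);print(s['eef_pos'],s['contact_force'],s['opening']);snap('wrist','i6.png')"
```

```text
time: 48.1
eef_pos: [0.6382, -0.043, 0.1376]
tcp_rot: [0.682, 0.731, -0.005, -0.008]
contact_force: [-22.0, 4.2, 12.9]
opening: 0.409
[ 0.6381544  -0.04297561  0.13760708] [-20.91924978   5.00497122  12.76058087] 0.40920433212659624
```

View pics/i6.png

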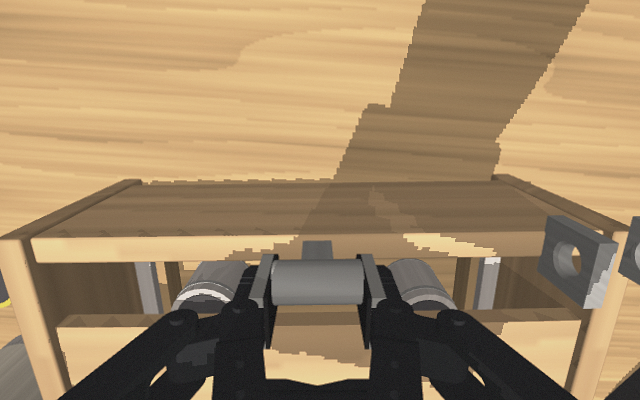

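```bash
python3 -m crank '0 -5 0 0 0 0;0 0 0 0 0 0' - 20;python3 -m crank '0 0 0 0 0 0;0 0 0 0 0 0;0 0 -40 0 0 0;0 -30 -60 0 0 0;0 -40 -40 0 0 0' 1;python3 -m crank '50 0 0 0 0 0;50 0 0 0 0 0;0 0 0 0 0 0;0 0 0 0 0 0'; python3 -c "
from h import *
s=avg(3);print(s['eef_pos'],s['contact_force'],s['opening'],s['sd']);snap('wrist','j1.png')
for t in ['case_eye','door_eye']: print(rec('wrist',t))"
```

```text
time: 48.5
eef_pos: [0.6382, -0.043, 0.1378]
tcp_rot: [0.683, 0.731, 0.0, -0.002]
contact_force: [-4.0, 6.3, 3.9]
opening: 0.41
time: 49.12
eef_pos: [0.5722, -0.0505, 0.2762]
tcp_rot: [0.683, 0.731, 0.001, 0.002]
contact_force: [-0.6, -0.9, 0.5]
opening: 1.003
time: 49.62
eef_pos: [0.5649, 0.0497, 0.2731]
tcp_rot: [0.683, 0.731, 0.0, 0.001]
contact_force: [0.4, 0.5, -0.2]
opening: 1.001
[0.56483143 0.04908867 0.27280588] [-0.38512198 -0.53347751  0.21099773] 1.0008534818582748 [2.93312076e-05 1.27887433e-04 8.12410346e-05]
[(0.91, [248.6, 280.5])]
[(0.78, [219.3, 233.7])]
```

View pics/j1.png

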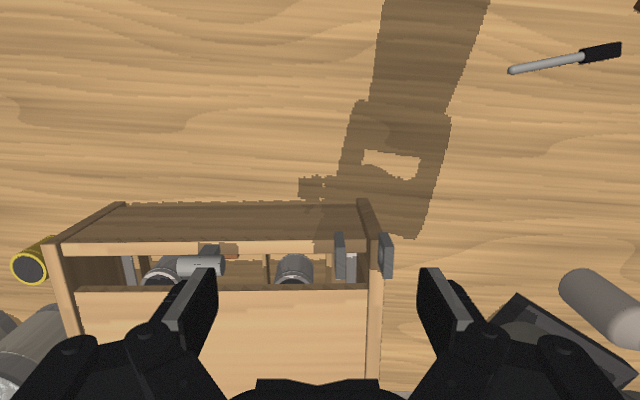

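```bash
python3 -m crank '0 0 0 0 0 0.174;0 0 0 0 0 0.174;0 0 0 0 0 0.174;0 0 0 0 0 0.174;0 0 0 0 0 0.174';python3 -m crank '0 0 0 0 0 0.174;0 0 0 0 0 0.174;0 0 0 0 0 0.174;0 0 0 0 0 0.168;0 0 0 0 0 0';python3 -c "
from h import *
s=avg(2);to([.622,.10,.26],.078,)"
```

```text
time: 50.55
eef_pos: [0.5645, 0.0496, 0.2727]
tcp_rot: [0.928, 0.372, -0.0, 0.0]
contact_force: [0.3, -0.4, 0.6]
opening: 1.001
time: 51.18
eef_pos: [0.5645, 0.0497, 0.2727]
tcp_rot: [0.999, 0.04, -0.0, 0.0]
contact_force: [0.5, 0.2, 0.4]
opening: 1.001
shift(tool) mm [ 61.4 -45.3  12.8] turn [0.    0.    0.003]  min rows 1.2
```

```bash
python3 -m crank '30 -22 6 0 0 0;31 -22 6 0 0 0;0 0 0 0 0 0;0 0 0 0 0 0';python3 -c "
from h import *
s=avg(3);print(s['eef_pos'],s['tcp_rot'],s['sd']);snap('wrist','j2.png');snap('wrist','j2c.png',(250,100,410,260),4)
for t in ['case_eye','door_eye']: print(rec('wrist',t))"
```

```text
time: 51.78
eef_pos: [0.6214, 0.0986, 0.2606]
tcp_rot: [0.999, 0.04, -0.0, 0.0]
contact_force: [-0.5, -1.0, 0.1]
opening: 1.005
[0.62137179 0.09826593 0.26114008] [9.99218801e-01 3.95191635e-02 8.82157715e-05 1.24553603e-04] [1.77944195e-05 5.02871850e-05 1.62966819e-04]
[(0.66, [408.1, 237.7]), (0.54, [348.7, 275.2])]
[(0.73, [316.3, 270.8])]
```

View pics/j2.png

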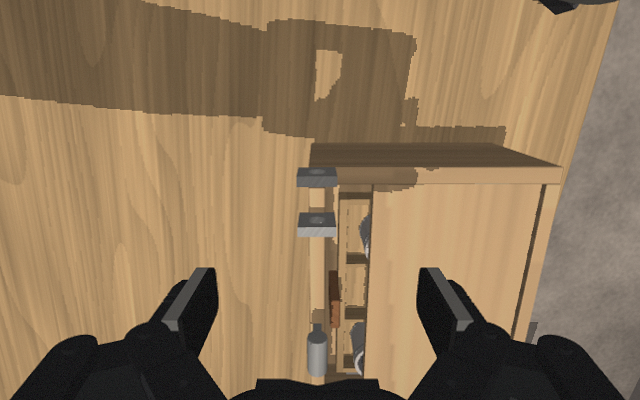

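View pics/j2c.png

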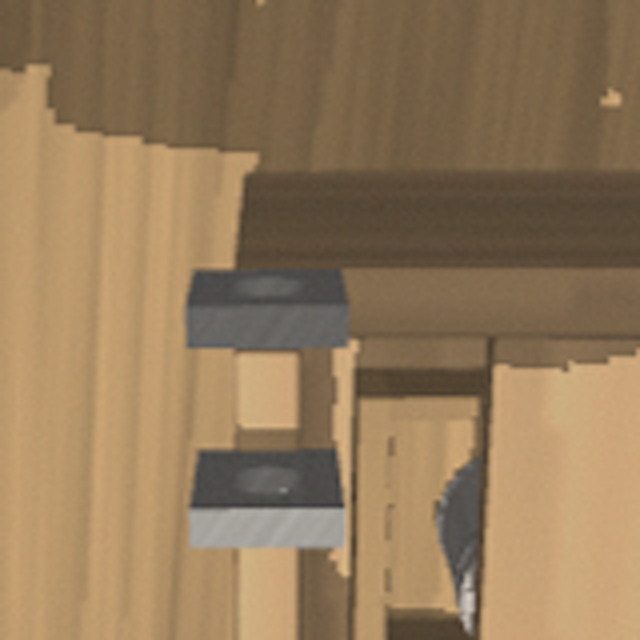

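```bash
python3 -c "
from h import *
print(toolray((316.9,181.3),.1041)*1000,toolray((316.9,231.8),.1041)*1000)
print(toolray((315,300),0.0)*1000)
for uv in [(267,287),(267,480)]:
  print(onz('wrist',(250+uv[0]/4,100+uv[1]/4),.142))
to([.43,.345,.25],.263)"
```

```text
[  0.14444511 -12.72999684 104.1       ] [  0.12061758  27.2312981  104.1       ]
[-0.68319714 16.99573548  0.        ]
[0.62043274 0.11457013 0.142     ]
[0.62352436 0.07497153 0.142     ]
shift(tool) mm [-171.7 -260.8   11.1] turn [ 0.    -0.001 -0.184]  min rows 5.0
```

```bash
python3 -c "
from h import *
c=optics.calibration('wrist');print({k:np.round(v,5).tolist() for k,v in c.items()})
print(toolray((316.9,181.3),.1041)*1000)
print(toolray((317,300),-.02)*1000)"
```

```text
{'mtx': [[348.88777, 0.0, 316.96728], [0.0, 348.88777, 200.73006], [0.0, 0.0, 1.0]], 'dist_coeffs': [-0.01929, 0.0, 0.0, 0.0, 0.0], 'tool_from_camera': [[1.0, -0.0003, -0.0008, 0.00039], [0.00054, 0.94873, 0.31608, -0.07962], [0.00067, -0.31608, 0.94873, -0.14147], [0.0, 0.0, 0.0, 1.0]]}
[  0.14444511 -12.72999684 104.1       ]
[  0.28127524   3.33618225 -20.        ]
```

```bash
python3 -m crank '-34 -50 0 0 0 0;-34 -52 0 0 0 0;-34 -53 0 0 0 0;-35 -53 0 0 0 0;-35 -53 0 0 0 0';python3 -m crank '0 0 10 0 0 -0.184;0 0 0 0 0 0;0 0 0 0 0 0';python3 -c "
from h import *
s=avg(3);print(s['eef_pos'],s['tcp_rot'],s['sd']);snap('wrist','k1.png')
print(rec('wrist','pin_grip'),rec('wrist','pin_tip'))"
```

```text
time: 52.75
eef_pos: [0.4299, 0.3447, 0.2613]
tcp_rot: [0.999, 0.039, 0.001, -0.0]
contact_force: [1.1, -0.1, -0.2]
opening: 1.002
time: 53.12
eef_pos: [0.4317, 0.343, 0.2511]
tcp_rot: [0.992, 0.129, 0.0, -0.0]
contact_force: [0.6, 0.2, -0.3]
opening: 1.001
[0.43200126 0.34290825 0.25126528] [ 9.91568720e-01  1.29581442e-01  3.35189458e-04 -1.09620375e-04] [3.57912462e-05 1.44211848e-05 2.01287479e-05]
[(0.56, [313.2, 171.3])] [(0.64, [314.3, 173.6])]
```

View pics/k1.png

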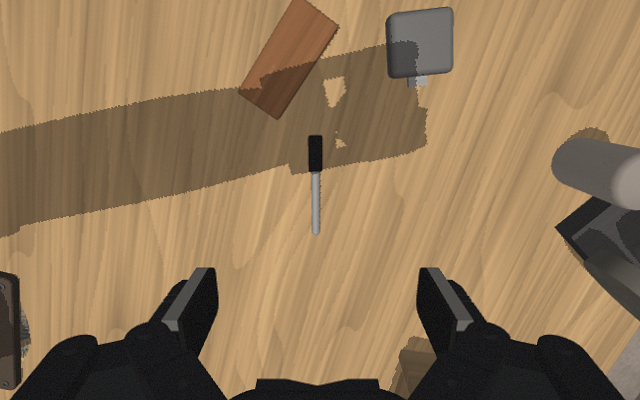

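```bash
python3 -c "
from h import *
print(toolray((315.3,153),.239)*1000,toolray((316.3,232),.245)*1000,toolray((278,118),.23)*1000,toolray((315.3,136),.239)*1000,toolray((315.3,171),.239)*1000)"
```

```text
[ -2.02599206  -8.19864534 239.        ] [ -1.05121448  88.79317009 245.        ] [-40.74825432 -46.6956962  230.        ] [ -1.98853393 -26.77715841 239.        ] [ -2.06709799  12.09643354 239.        ]
```

```bash
python3 -m crank '-2 -8 50 0 0 -0.01;0 0 55 0 0 0;0 0 55 0 0 0;0 0 30 0 0 0;0 0 0 0 0 0' -0.2;python3 -m crank '0 0 0 0 0 0;0 0 0 0 0 0';python3 -c "
from h import *
s=avg(3);print(s['eef_pos'],s['tcp_rot'],s['opening']);snap('wrist','k2.png')"
```

```text
time: 54.05
eef_pos: [0.4253, 0.3493, 0.0579]
tcp_rot: [0.991, 0.136, -0.003, 0.001]
contact_force: [-0.2, 0.4, 1.2]
opening: 0.399
time: 54.3
eef_pos: [0.4288, 0.3515, 0.0632]
tcp_rot: [0.991, 0.136, 0.002, -0.001]
contact_force: [-0.3, -0.3, 1.1]
opening: 0.401
[0.42834517 0.35130272 0.062643  ] [ 9.90700346e-01  1.36051429e-01  1.57253228e-03 -5.99657680e-04] 0.4003318010989431
```

View pics/k2.png

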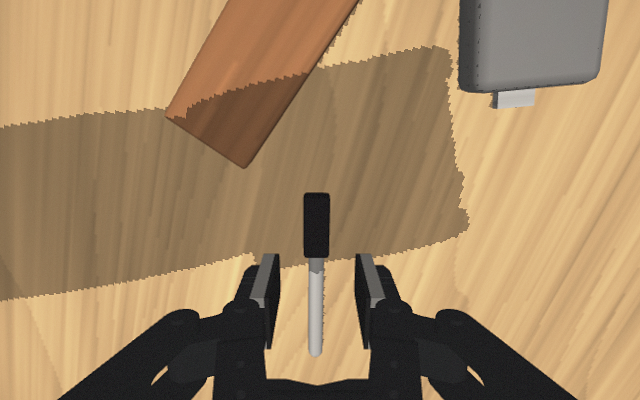

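```bash
python3 -c "
from h import *
print(toolray((316.5,193),.0506)*1000,toolray((316.5,257),.0506)*1000,toolray((315,352),.057)*1000,toolray((245,167),.04)*1000)"
```

```text
[ -0.3617959  -20.31000284  50.6       ] [-0.40134483 20.76887954 50.6       ] [-1.54484446 98.72165373 57.        ] [-38.34231209 -38.06268181  40.        ]
```

```bash
python3 -m crank '0 0 30 0 0 0;0 0 20 0 0 0;0 0 8 0 0 0;0 0 0 0 0 0;0 0 0 0 0 0';python3 -c "
from h import *
s=avg(3);print(s['eef_pos'],s['contact_force'],s['opening'])"
```

```text
time: 55.12
eef_pos: [0.4279, 0.3511, 0.0036]
tcp_rot: [0.991, 0.136, 0.001, -0.0]
contact_force: [-0.3, -0.2, -0.1]
opening: 0.399
[0.42791558 0.35109747 0.00370455] [-0.47434495  0.7384935   0.61368177] 0.4024629092043576
```

```bash
python3 -m crank '0 0 0 0 0 0;0 0 0 0 0 0;0 0 0 0 0 0;0 0 0 0 0 0;0 0 0 0 0 0' -1 50;python3 -c "
from h import *
s=avg(3);print(s['eef_pos'],s['contact_force'],s['opening']);snap('wrist','k3.png')"
```

```text
time: 55.9
eef_pos: [0.4275, 0.3509, 0.0033]
tcp_rot: [0.991, 0.136, 0.0, -0.0]
contact_force: [-1.1, 0.0, 5.1]
opening: 0.167
[0.42751002 0.3509059  0.00335523] [-1.81429361  0.03202351  6.50373031] 0.16870665357605794
```

View pics/k3.png

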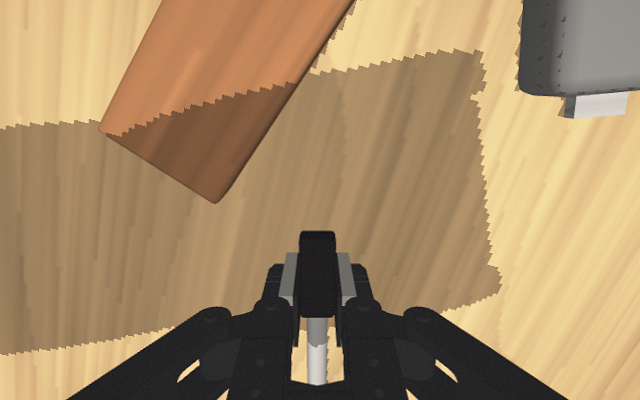

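```bash
python3 -m crank '0 0 -40 0 0 0;0 0 -60 0 0 0;0 0 -60 0 0 0;0 0 0 0 0 0.1;0 0 0 0 0 0.093';python3 -m crank '0 0 0 0 0 0;0 0 0 0 0 0;0 0 0 0 0 0'; python3 -c "
from h import *
s=avg(3);print(s['eef_pos'],s['contact_force'],s['opening']);snap('wrist','l1.png')
to([.6105,.2356,.17],.079)"
```

```text
time: 56.72
eef_pos: [0.4275, 0.3508, 0.1633]
tcp_rot: [0.999, 0.038, 0.001, -0.0]
contact_force: [0.1, -0.9, -0.9]
opening: 0.169
time: 57.1
eef_pos: [0.4271, 0.3506, 0.1623]
tcp_rot: [0.999, 0.04, -0.0, 0.0]
contact_force: [-0.7, -0.6, -0.2]
opening: 0.168
[0.42718471 0.35065858 0.16251704] [0.16220134 0.01830636 0.10002097] 0.1672929775085229
shift(tool) mm [173.4 129.4  -7.3] turn [0.    0.    0.001]  min rows 3.5
```

View pics/l1.png

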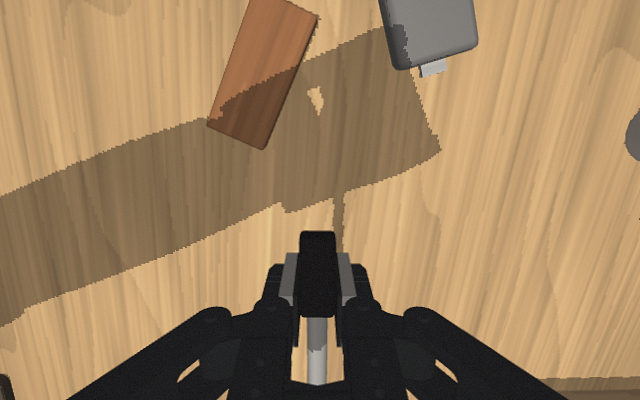

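```bash
python3 -m crank '43 32 0 0 0 0;44 32 0 0 0 0;43 33 0 0 0 0;43 32 0 0 0 0;0 0 20 0 0 0';python3 -m crank '0 0 0 0 0 0;0 0 0 0 0 0;0 0 0 0 0 0'; python3 -c "
from h import *
s=avg(4);print(s['eef_pos'],s['contact_force'],s['opening'],s['sd']);snap('side','l2s.png',(270,100,400,230),4.5);snap('top','l2t.png',(220,140,350,230),6);
to([.6105,.2356,.1394],.079)
snap('wrist','l2.png')"
```

```text
time: 57.92
eef_pos: [0.6145, 0.2337, 0.1447]
tcp_rot: [0.999, 0.038, 0.003, -0.0]
contact_force: [-0.1, 0.3, -0.8]
opening: 0.165
time: 58.3
eef_pos: [0.6095, 0.237, 0.1436]
tcp_rot: [0.999, 0.041, 0.0, -0.0]
contact_force: [0.6, 0.1, -0.1]
opening: 0.166
[0.60977597 0.23665035 0.14358089] [ 0.19201949 -0.66695546 -0.35426241] 0.16738486965025445 [9.24410319e-05 1.54736156e-04 8.31636721e-05]
shift(tool) mm [0.5 0.6 3.7] turn [-0.    -0.     0.001]  min rows 0.1
```

View pics/l2s.png

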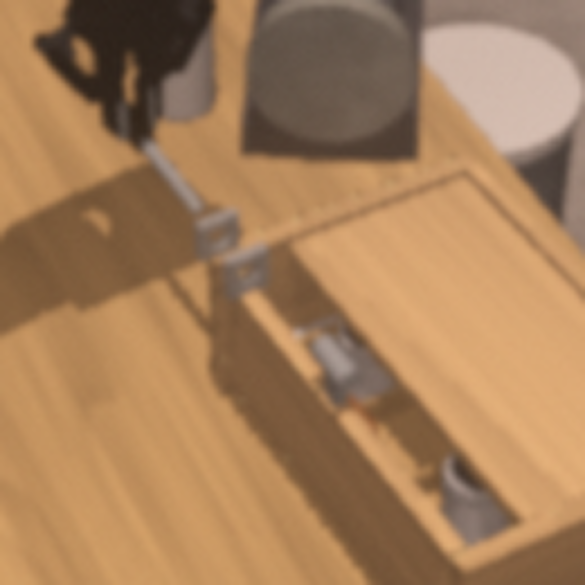

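View pics/l2t.png

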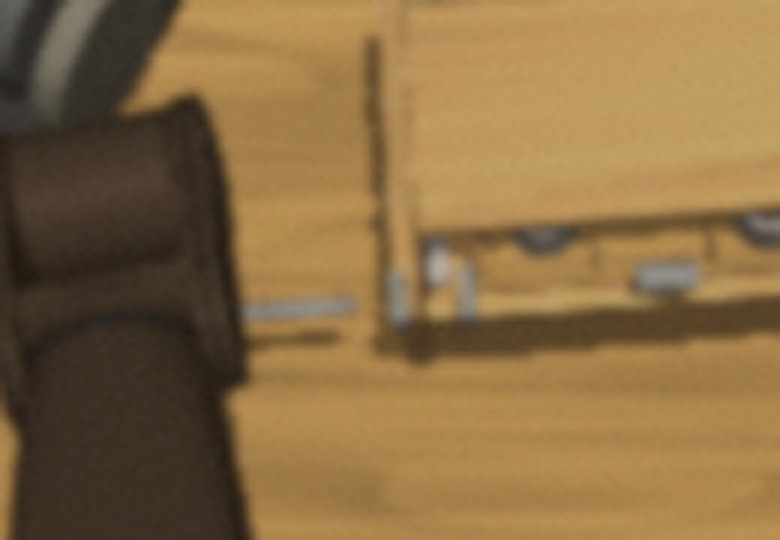

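View pics/l2.png

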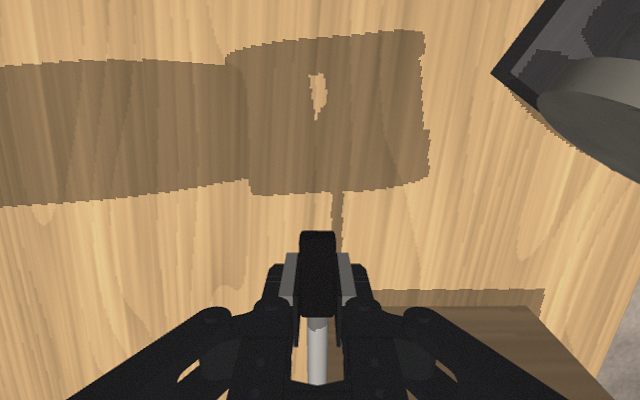

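```bash
python3 -m crank '0.6 0 4.2 0 0 0;0 0 0 0 0 0;0 0 0 0 0 0';python3 -c "
from h import *
s=avg(4);print(s['eef_pos'],s['contact_force'],s['sd']);
e=np.array([.6204,.1110]);u=np.array([-np.sin(.079),np.cos(.079)]);d=s['eef_pos'][:2]-e;print('along',d@u,'across',d@np.array([u[1],-u[0]]))
print(R.from_quat(s['tcp_rot']).as_matrix().round(4))"
```

```text
time: 59.02
eef_pos: [0.6105, 0.2359, 0.1384]
tcp_rot: [0.999, 0.04, -0.0, 0.0]
contact_force: [0.4, 0.4, -0.8]
opening: 0.166
[0.61064386 0.23594957 0.13859973] [-0.05306982 -0.01768817  0.22460071] [2.29316741e-05 2.10399456e-05 8.06805829e-05]
along 0.12532980205562239 across 0.00013503841956687097
[[ 0.9968  0.0799  0.    ]
 [ 0.0799 -0.9968 -0.    ]
 [ 0.      0.     -1.    ]]
```

```bash
python3 -m crank '0 10 -0.8 0 0 0;0 8 0 0 0 0;0 8 0 0 0 0;0 0 0 0 0 0';python3 -m crank '0 8 0 0 0 0;0 0 0 0 0 0'; python3 -c "
from h import *
s=avg(2);print(s['eef_pos'],s['contact_force'],s['wrist_torque'],s['sd']);snap('side','l3s.png',(270,100,400,230),4.5);snap('wrist','l3.png')"
```

```text
time: 59.72
eef_pos: [0.6128, 0.2092, 0.1394]
tcp_rot: [0.999, 0.039, -0.0, 0.0]
contact_force: [0.3, 1.2, -0.9]
opening: 0.165
time: 59.98
eef_pos: [0.6134, 0.2016, 0.1394]
tcp_rot: [0.999, 0.04, -0.0, 0.0]
contact_force: [0.7, 0.1, -1.0]
opening: 0.17
[0.61333025 0.20197654 0.13938135] [ 0.24567546 -0.02206097 -1.1389637 ] [ 0.00190333 -0.02477063  0.00026455] [8.58881383e-06 9.21704333e-05 1.23982655e-05]
```

View pics/l3s.png

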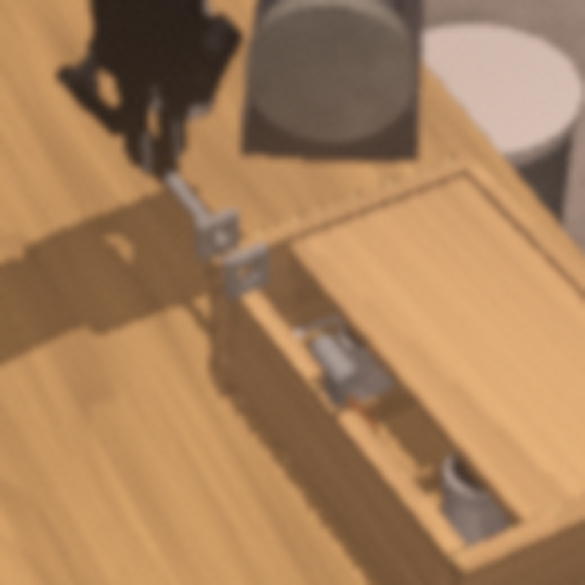

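View pics/l3.png

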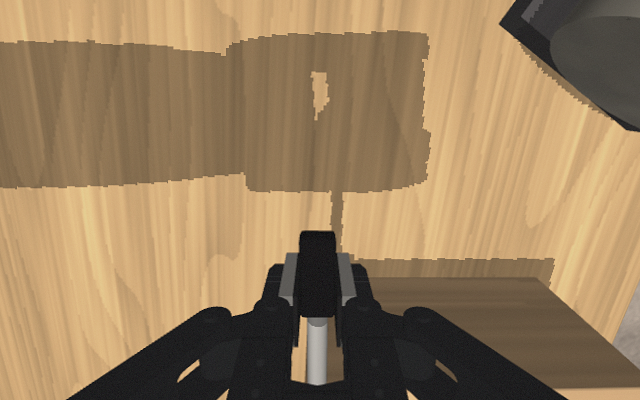

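```bash
python3 -m crank '0 8 0 0 0 0;0 8 0 0 0 0;0 6 0 0 0 0;0 0 0 0 0 0';python3 -m crank '0 6 0 0 0 0;0 5 0 0 0 0;0 0 0 0 0 0';python3 -c "
from h import *
s=avg(2);print(s['eef_pos'],s['contact_force'],s['wrist_torque'],s['sd']);snap('side','l4s.png',(270,100,400,230),4.5)
snap('top','l4t.png',(220,140,350,230),6)"
```

```text
time: 60.68
eef_pos: [0.6152, 0.1795, 0.1394]
tcp_rot: [0.999, 0.039, -0.0, -0.0]
contact_force: [0.7, -0.8, -1.4]
opening: 0.165
time: 61.05
eef_pos: [0.616, 0.1688, 0.1394]
tcp_rot: [0.999, 0.04, -0.0, -0.0]
contact_force: [-0.3, -0.7, -0.8]
opening: 0.166
[0.61595441 0.16911165 0.1394114 ] [-1.29805028  0.74627304 -0.52821141] [-0.00581946  0.015684    0.00594735] [8.63858171e-06 6.81676919e-05 6.45956478e-06]
```

View pics/l4s.png

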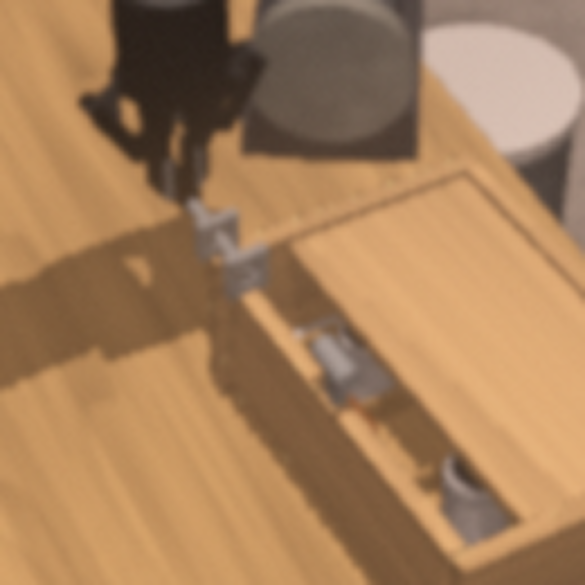

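View pics/l4t.png

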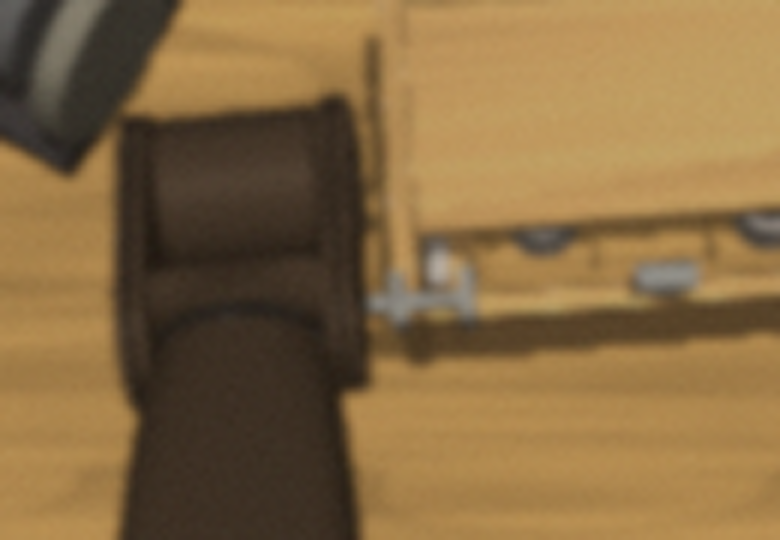

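```bash
python3 -m crank '0 8 0 0 0 0;0 8 0 0 0 0;0 0 0 0 0 0';python3 -m crank '0 7 0 0 0 0;0 5 0 0 0 0;0 0 0 0 0 0';python3 -m crank '0 3 0 0 0 0;0 2 0 0 0 0;0 0 0 0 0 0;0 0 0 0 0 0'; python3 -c "
from h import *
s=avg(2);print(s['eef_pos'],s['contact_force'],s['wrist_torque'],s['sd'])"
```

```text
time: 61.62
eef_pos: [0.6173, 0.1524, 0.1394]
tcp_rot: [0.999, 0.039, -0.0, 0.0]
contact_force: [-0.3, -0.7, -0.4]
opening: 0.168
time: 62.0
eef_pos: [0.6183, 0.1408, 0.1394]
tcp_rot: [0.999, 0.04, 0.0, -0.0]
contact_force: [-0.1, 0.4, -0.9]
opening: 0.168
time: 62.5
eef_pos: [0.6185, 0.1365, 0.1394]
tcp_rot: [0.999, 0.04, -0.0, -0.0]
contact_force: [-0.1, 1.2, -0.6]
opening: 0.166
[0.61853029 0.13651541 0.13935532] [-0.7007357   1.37883621  0.34293432] [ 0.17796254  0.01421464 -0.01226918] [1.53098418e-05 1.34182503e-05 9.64672440e-06]
```

```bash
python3 -m crank '0 1.5 0 0 0 0;0 1.5 0 0 0 0;0 0 0 0 0 0;0 0 0 0 0 0'; python3 -c "
from h import *
s=avg(2);print(s['eef_pos'],s['contact_force'],s['wrist_torque']);snap('wrist','m1.png');snap('side','m1s.png',(270,100,400,230),4.5)"
```

```text
time: 63.1
eef_pos: [0.6185, 0.1362, 0.1395]
tcp_rot: [0.999, 0.04, 0.0, -0.003]
contact_force: [-0.3, 8.9, -0.2]
opening: 0.167
[0.61855592 0.1362349  0.13950676] [-0.25197574  8.64653508  0.64503567] [1.51396038 0.04602911 0.05096978]
```

View pics/m1.png

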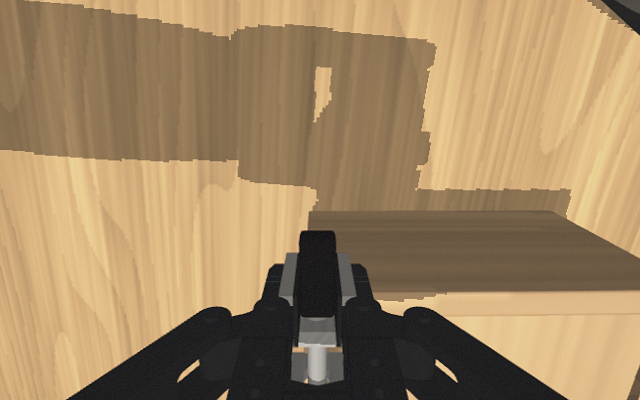

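View pics/m1s.png

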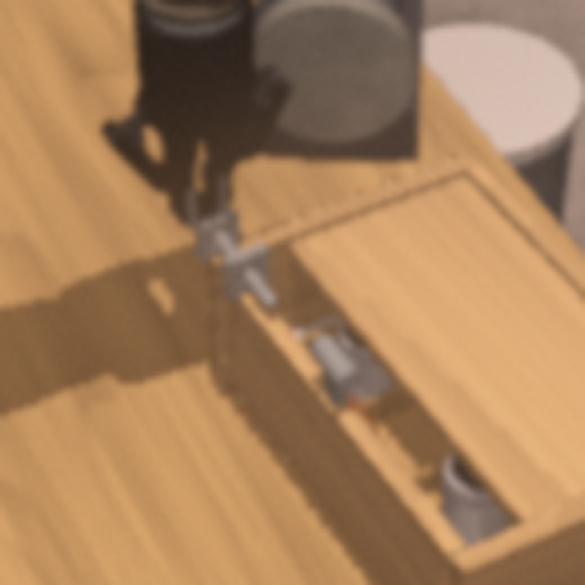

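```bash
python3 -m crank '0 -2 0 0 0 0;0 0 0 0 0 0' - 20;python3 -m crank '0 0 0 0 0 0;0 0 0 0 0 0;0 0 0 0 0 0;0 0 -20 0 0 0;0 0 -40 0 0 0' -0.2;python3 -m crank '0 -30 -50 0 0 0;0 -40 -50 0 0 0;0 0 0 0 0 0;0 0 0 0 0 0'; python3 -c "
from h import *
s=avg(2);print(s['eef_pos'],s['contact_force']);snap('wrist','m2.png');snap('side','m2s.png',(270,100,450,250),4);snap('top','m2t.png',(220,120,400,220),4.4)"
```

```text
time: 63.55
eef_pos: [0.6186, 0.1363, 0.1394]
tcp_rot: [0.999, 0.04, 0.0, -0.001]
contact_force: [-0.2, 6.1, -0.8]
opening: 0.17
time: 64.18
eef_pos: [0.6176, 0.1349, 0.199]
tcp_rot: [0.999, 0.04, -0.002, 0.0]
contact_force: [0.8, -0.7, -0.3]
opening: 0.402
time: 64.68
eef_pos: [0.613, 0.204, 0.299]
tcp_rot: [0.999, 0.04, 0.001, 0.0]
contact_force: [-0.3, -0.3, -0.9]
opening: 0.396
[0.61256211 0.2034288  0.29698983] [-0.75995211 -0.56860654 -0.41908394]
```

View pics/m2.png

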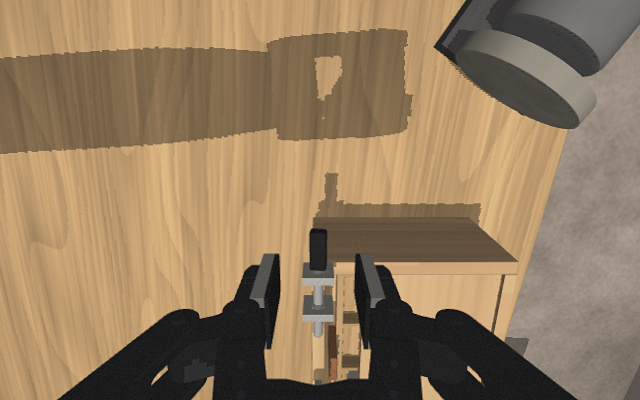

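View pics/m2s.png

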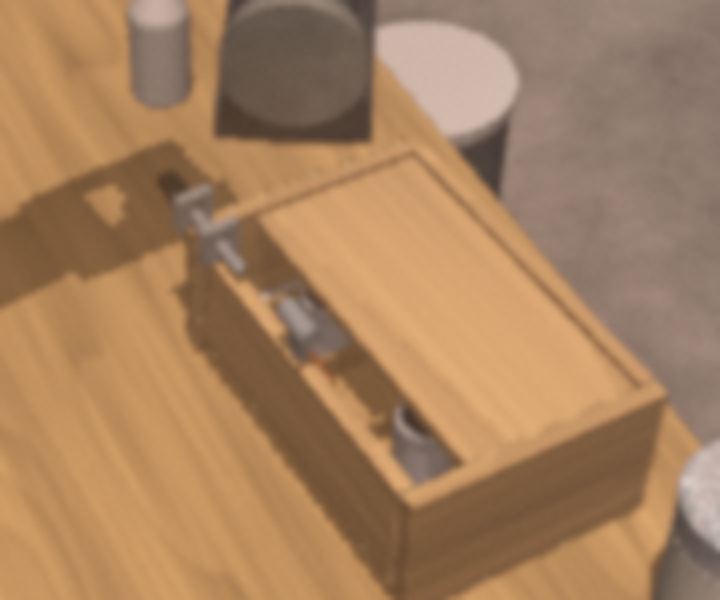

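View pics/m2t.png

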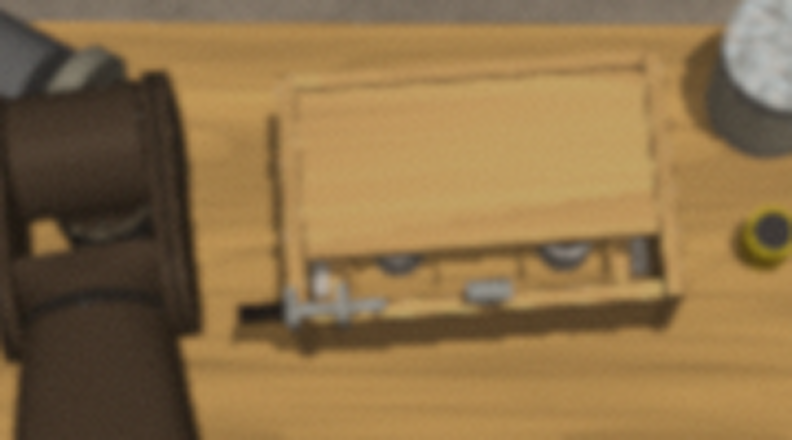

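```bash
python3 -c "
from h import *
snap('top','n_t.png');snap('side','n_s.png')"
```

```text
(no output)
```

View pics/n_t.png

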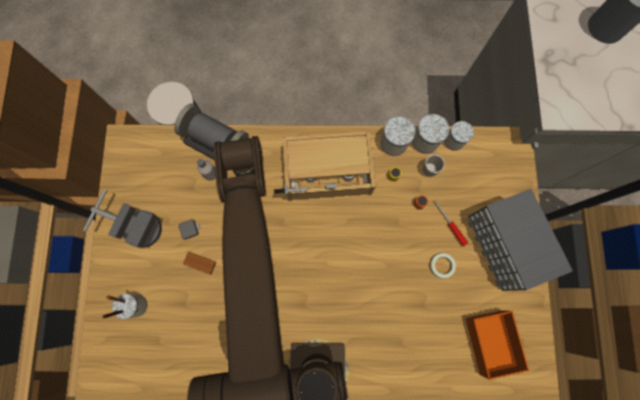

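View pics/n_s.png

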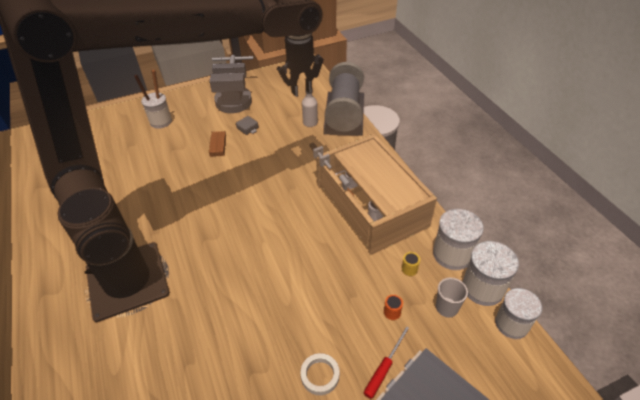

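The bench shows no plain tins, the bystanders are where they were, the front is shut and the pin runs through both eyes with the gripper clear. Handing in.

```bash
python3 -c "
from plant import ctrl
print(ctrl.sign_off())"
```

```text
the job is handed in; nothing more can be done
None
```

The job is handed in after about 65 s of robot time. There were three plain tins on the bench, and all three now stand upright in empty tray cells beside the one old tin.

- **Sequence:** I lowered the front, drew the tray out against its stop and placed the three tins. I then pushed the tray back to its stop, and pushed the front shut until it stopped at about 22 N. The pin went in from the outer side and was pressed home until its grip met the case's eye at about 9 N.
- **Tins:** The picture taken just before the tray went in showed all four upright in separate cells. With the case shut, only the two front-row tins can be seen. They look upright; the back row is under the roof and I could not check it again.
- **Pin and gripper:** In the last views the pin runs through both eyes, with the gripper open and well clear.
- **Bench:** No plain tin is left on the bench. The tape roll, screwdriver, offcut and tape measure are where they were, and so are the orange and yellow look-alikes.
- **Disagreements:** Early camera estimates of the tray tab differed by about 7 mm, so I re-measured close up before gripping. The handle slipped about 5 mm in the fingers as the front closed, so I gripped harder for the last push.

No check failed at the end. The hand-in gives no verdict, so success is judged only from these views and force readings.

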